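Clamp up a glue joint with a trigger clamp

TASK

Glue is already spread, so clamp up the two-part wooden blank: set the dark block on the clamp's wooden base between the push jaw and the light block, upright, with its broad face towards the light block and its ends in line with it. Let go of it, then work the orange trigger, squeezing it against the fixed black grip and letting it spring back as often as needed, until both blocks are tight against the end stop with the jaw's rubber cushion well squashed. Leave the trigger released, and do not knock over the glue bottle.

Things in the scene. Friction and masses are not known exactly. Their poses are not given: they have to be found in the camera images.
- clamp: Glue-up clamp, fixed: wooden base 370 x 86 x 18 mm, blue body, upright black grip, blue end stop. Origin: underside of base, on the centre line; x = push direction, grip to end stop; y across; z up. Base x -175 to 195, top z 18. Body to x 29, z 110. Grip 18 thick along x (back face x -61, front -43), 30 wide, top z 190 mm.
- stop_face (a point): Centre of the cork face of the clamp's end stop, at (165, 0, 43) mm of the clamp; the face looks to -x of the clamp, is 70 mm wide, its top at z = 70 mm. Axes as clamp.
- pinch (a point): Where to squeeze, (-43, 0, 165) mm of the clamp: midway between the grip's back and the trigger's front when fully squeezed. Squeeze along clamp x, one finger behind the grip, one before the trigger. Over their outsides 59 mm at rest, 36 mm squeezed (trigger front x -2 at rest, -25 squeezed). Trigger 22 mm wide, top z 183 mm. Axes as clamp.
- trigger (a joint): Orange sprung trigger in front of the grip, hinged at its foot (x -20, z 98 mm of clamp): 0 rad released, 0.36 fully squeezed. A full stroke pushes the jaw on about 10 mm (a shorter one less); the jaw stays there on release. 10 N moves the free jaw. With the jaw on the work, 15 to 25 N makes it tight and the trigger stops part-way (far harder, it slips harmlessly).
- push_jaw: Blue pressure jaw with an 11 mm black rubber cushion, 52 mm wide, 42 mm high, on a steel bar sliding along clamp x. Origin: centre of the cushion's face when not squashed, 43 mm above the bench; it looks to +x of the clamp. The cushion gives up to 7 mm. Jaw reaches 24 mm back, top z 66 mm. Starts at x = 44 to 59 mm of the clamp; tight at about 90 mm.
- light_block: Light wooden block, loose, standing in the clamp near the end stop: 40 mm along the clamp (its x), 60 mm across (its y), 50 mm high. Origin: centre of the underside, about x = 140 mm of the clamp.
- dark_block: Dark wooden block, loose, upright on the bench right of the clamp: 40 mm (its x) by 60 mm (its y) by 50 mm high. Origin: centre of the underside. Its broad 60 x 50 mm faces look along its x; grip it across its 60 mm (y).
- glue_bottle: White glue bottle with red cap, loose, 33 mm wide and 84 mm high, standing left of the clamp. Origin: centre of the underside.
Not all that is in view belongs to the job. Leave any blue or purple look-alike of the light_block alone.

How it is judged:
By the outcome, as a careful person would: the job done as asked, in the order asked, and still so for the second after the job is handed in, with the robot touching nothing.
It also fails if it takes over 72 s, if anything falls off the work surface, if the arm or the gripper's body presses on something with over 40 N, if the wrist force passes 120 N, or if a joint passes its speed limit or range.

ROBOT

A 6-joint arm with a two-finger parallel gripper is mounted at the origin on the work surface; the furniture and walls round the work are solid. World frame = base frame: x ahead of the robot, y to its left, z up, the work surface at z = 0. Lengths are in m, angles in rad, forces in N, time in s.
With the tool pointing down it reaches from about 0.225 to 0.725 m from the base axis. Payload 3.1 kg.
Tool frame: the origin (TCP) lies at the very end of the fingers, on their centre line; the grasp point (between the pads) lies 19 mm behind it; z points along the fingers, y is the line along which they close (so a half turn about z gives the same grasp; the last joint's range is limited). The gripper opens to 85 mm and grips with 20 to 120 N. Pads are 22 mm wide; open, the fingers measure 114 mm over their backs; the gripper's body (76 mm by 85 mm) begins 54 mm behind the grasp point. The pads swing forward as they close: fully open they stand 13 mm farther back than shut.
Start: joints at [1.048, 0.048, 0.099, 1.622, 0, 1.443], TCP at [0.202, 0.485, 0.197] pointing down, gripper open.
Joint ranges: [-2.91, 2.91], [-0.99, 1.94], [-1.21, 1.42], [-2.12, 2.29], [-1.49, 1.47], [-3.14, 3.14]. Speed limits (rad/s): [2.79, 2.79, 3.14, 3.14, 3.14, 3.14].

INTERFACE

Orientations are given as a unit quaternion [x, y, z, w].
In Python, from station import ctrl gives the robot as it stands.
- The arm moves only by the tool carry_out, never from a script. Its argument "rows" is a list of rows, each an object of numbers: "tx", "ty", "tz": the shift along the world's x, y, z in cm; "roll": the turn about the world's z in degrees; "jaw": the opening, from 0 (shut) to 1 (fully open). In form: [{"tx": .., "ty": .., "tz": .., "roll": .., "jaw": ..}, ...]. A call has 1 to 20 rows; each row is the pose to reach, as a shift and turn from the pose commanded when the call began; what a row does not reach only later rows make up. A row lasts 1/12 s, in which the tool goes at most 41.7 mm and 7.16 degrees, less where a joint would pass 70% of its speed; a pose out of reach is approached as far as the arm can. A call with a gripper value outside its range is refused whole. The fingers move at their own pace and stop on an object; "newtons" is the grip in N (left out, the last holds). Time passes only in rows, so rows that repeat a pose let the fingers close. It gives the time, the measured TCP pose, the force, the opening and the grip force at its end, in the units of the state.
- ctrl.get_obs(): the state, without advancing time (a new reading comes with each control period).
- ctrl.snapshot(name): name is "scene" or "top"; returns a dict with "image" (400x640x3 uint8, blue, green, red), "z_map" (400x640 float32, m along the optical axis (not along the pixel's ray), 0 where there is no reading), "intrinsics" (3x3 intrinsics, pixels), "extrinsics" (4x4, takes a point from world to camera coordinates). Camera axes: x right, y up, looking along -z (the intrinsics and any distortion apply to the point x, -y, -z); pixel columns grow to the right and rows downward; lengths in m; the calibration is good to about 2 mm. A picture is of the moment at which its call begins.
- ctrl.sign_off(): hands the job in; it is judged then, once.
Trained networks look in the newest picture that a camera, given by its name, has taken for a name from the list of things; names that differ only in an ending like _2 or _b are one class to them, and where a whole thing is asked for, a point or a joint stands for the part that bears it (a point fixed in the world has none). Each returns a list of dicts, best first, with "confidence" (0 to 1); they miss things now and then, are a little off and sometimes report something else, mostly with a low value. They report only what shows in the picture. A call takes as long as a camera call. They do not tell look-alikes from the thing itself.
- ctrl.find_in(query, camera): "location" ([x, y, z] in m, in world coordinates, good to about 4 mm: the middle of the surface that is visible of it).
- ctrl.landmark_of(query, camera): "location" ([x, y, z] in m, in world coordinates, good to about 4 mm: a listed point, or the origin of a listed thing).
The state is a dict: "time": time; "q": joint angles; "qvel": joint speeds; "joint_efforts": joint torques, N m; "tcp_pos": TCP position; "ee_rot": TCP orientation; "wrist_force": force on the tool from outside, world axes, zero at the start; "ft_torque": the same for the moment, N m; "width": opening from 0.0 (shut) to 1.0 (fully open); "grip_force": force on a finger pad.
Only numpy, scipy, OpenCV 4.12 (cv2) and the standard library are available. Lean on these libraries where they do the work, as an engineer would, in place of code of your own. Each camera call takes 0.05 s, during which the arm holds its last target. There are 200 camera calls.

## Working session

There is one attempt and no reset: what is moved stays moved. The work goes in short steps, Python scripts to look and compute and a tool call to move; the robot and the scene stay as the last step left them, time stands still between calls to the robot, and variables do not carry over. Pictures are saved under pics/ and viewed, at most 10 in all, crops included, and the job is handed in when it is done.

Besides the shell and the picture viewer there is one more tool, called after "Request:" as name(argument=value, ...), one argument or row to a line, values as JSON. carry_out: Moves the arm, as the interface text tells. Its arguments: {"type":"object","properties":{"rows":{"type":"array","items":{"type":"object","properties":{"tx":{"type":"number"},"ty":{"type":"number"},"tz":{"type":"number"},"roll":{"type":"number"},"jaw":{"type":"number"}}}},"newtons":{"type":"number"}},"required":["rows"]}

```bash
mkdir -p pics; cat > h.py <<'E'
import numpy as np, cv2
from station import ctrl
def world(s,mask=None):
    K,E=np.array(s["intrinsics"]),np.array(s["extrinsics"]);z=s["z_map"]
    v,u=np.mgrid[:z.shape[0],:z.shape[1]]
    c=np.stack([(u-K[0,2])/K[0,0]*z,-(v-K[1,2])/K[1,1]*z,-z,np.ones_like(z)],-1)
    return (c@np.linalg.inv(E).T)[...,:3]
def pix(s,p):
    K,E=np.array(s["intrinsics"]),np.array(s["extrinsics"])
    c=E@np.r_[p,1]; return np.round([K[0,0]*c[0]/-c[2]+K[0,2],K[1,1]*-c[1]/-c[2]+K[1,2]],0)
E
python3 - <<'E'
from h import *
o=ctrl.get_obs();print(o["time"],o["tcp_pos"],o["ee_rot"],o["wrist_force"])
for n in("scene","top"):
    s=ctrl.snapshot(n);cv2.imwrite(f"pics/{n}0.png",s["image"])
    print(n,np.round(np.linalg.inv(s["extrinsics"])[:3,3],3))
    for q in("dark_block","light_block","glue_bottle","clamp","stop_face","pinch","push_jaw","trigger"):
        for f in(ctrl.landmark_of,ctrl.find_in):
            try: print(q,f.__name__,[(np.round(d["location"],3).tolist(),round(d["confidence"],2),pix(s,d["location"]).tolist()) for d in f(q,n)[:4]])
            except Exception as e: print(q,f.__name__,e)
print(ctrl.get_obs()["time"])
E
```

```text
0.0 [0.20158345 0.48398878 0.19549378] [ 1.96116045e-01  9.80579962e-01 -1.13765194e-03 -3.74156268e-04] [ 0.27520966  1.17453121 -0.3926612 ]
scene [-0.575 -0.745  1.158]
dark_block call [([0.519, -0.297, 0.0], 0.58, [425.0, 251.0]), ([0.51, 0.108, 0.043], 0.37, [323.0, 191.0])]
dark_block call [([0.501, -0.301, 0.05], 0.83, [426.0, 244.0])]
light_block call [([0.494, 0.198, 0.015], 0.82, [301.0, 190.0]), ([0.312, 0.348, -0.001], 0.72, [236.0, 202.0]), ([0.185, 0.312, -0.001], 0.68, [215.0, 225.0])]
light_block call [([0.3, 0.338, 0.039], 0.75, [234.0, 196.0]), ([0.175, 0.307, 0.054], 0.74, [212.0, 215.0]), ([0.482, 0.188, 0.052], 0.5, [301.0, 184.0])]
glue_bottle call [([0.41, 0.38, 0.002], 0.62, [249.0, 184.0])]
glue_bottle call [([0.405, 0.376, 0.047], 0.71, [247.0, 175.0]), ([0.501, -0.3, 0.05], 0.58, [425.0, 244.0])]
clamp call [([0.515, 0.06, 0.005], 0.94, [335.0, 205.0])]
clamp call [([0.5, 0.026, 0.03], 0.59, [340.0, 206.0])]
stop_face call [([0.491, 0.226, 0.044], 0.82, [294.0, 181.0])]
stop_face call [([0.503, 0.031, 0.025], 0.73, [340.0, 206.0])]
pinch call [([0.524, 0.02
[... 955 characters left out ...]
.0, 189.0])]
clamp call [([0.516, 0.062, 0.002], 0.62, [307.0, 158.0])]
clamp call [([0.504, 0.051, 0.02], 0.82, [310.0, 160.0])]
stop_face call [([0.492, 0.228, 0.045], 0.8, [246.0, 161.0])]
stop_face call [([0.509, 0.052, 0.017], 0.84, [310.0, 159.0])]
pinch call [([0.525, 0.022, 0.161], 0.55, [322.0, 140.0])]
pinch call [([0.505, 0.051, 0.017], 0.83, [310.0, 160.0]), ([0.518, -0.298, 0.05], 0.5, [437.0, 156.0])]
push_jaw call [([0.514, 0.11, 0.043], 0.77, [289.0, 155.0])]
push_jaw call [([0.524, 0.068, 0.051], 0.68, [304.0, 151.0])]
trigger call it knows: clamp, dark_block, glue_bottle, light_block, pinch, push_jaw, stop_face
trigger call [([0.51, 0.048, 0.155], 0.53, [311.0, 147.0])]
1.6
```

```bash
python3 - <<'E'
import cv2,numpy as np
a=cv2.imread("pics/top0.png")[90:330,150:490];b=cv2.imread("pics/scene0.png")[120:300,190:460]
a=cv2.resize(a,None,fx=2.3,fy=2.3,interpolation=cv2.INTER_CUBIC);b=cv2.resize(b,None,fx=2.9,fy=2.9,interpolation=cv2.INTER_CUBIC)
cv2.imwrite("pics/v1.png",a);cv2.imwrite("pics/v2.png",b);print(a.shape,b.shape)
E
```

```text
(552, 782, 3) (522, 783, 3)
```

View pics/v1.png

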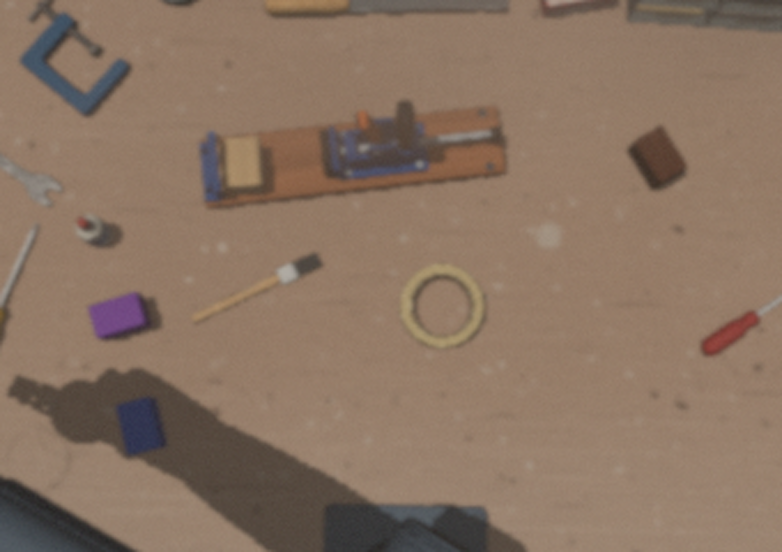

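View pics/v2.png

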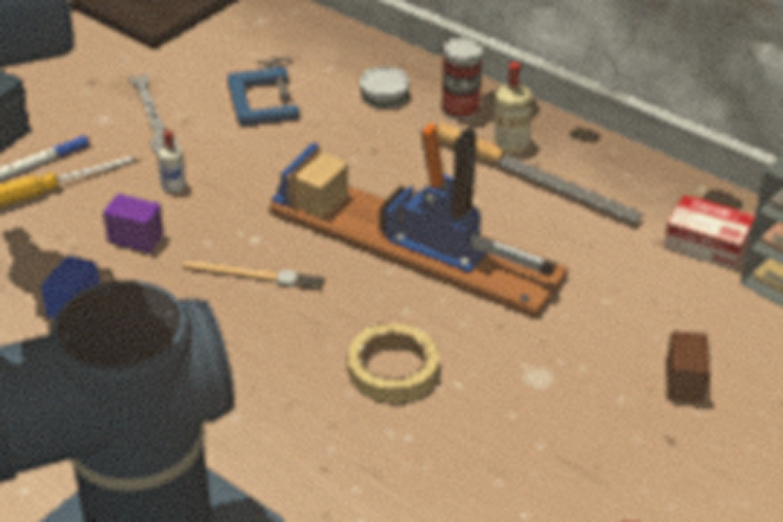

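Top view: one dark block at crop (657,158), i.e. full image (436,159). The light block is at (243,163) in the clamp. The look-alikes are purple (119,315) and blue (141,426), and both stay where they are. The bottle is at (90,228). The grip is at (404,115) with the orange trigger to its left, so the clamp's +x points left in the image (world +y). Next I'll measure the yaw and heights.

```bash
cat > m.py <<'E'
from h import *
def rect(P,c,r,z0,z1):
    m=(np.hypot(P[...,0]-c[0],P[...,1]-c[1])<r)&(P[...,2]>z0)&(P[...,2]<z1)
    p=P[m]; R=cv2.minAreaRect((p[:,:2]*1000).astype(np.float32))
    return len(p),np.round(np.median(p[:,2]),4),np.round(R[0],1),np.round(R[1],1),round(R[2],1)
E
python3 - <<'E'
from m import *
for n in("top","scene"):
    s=ctrl.snapshot(n);P=world(s);print(n,s["intrinsics"][0][0])
    print("bench",np.median(P[...,2][(np.hypot(P[...,0]-.52,P[...,1]+.2)<.05)]))
    print("dark",rect(P,(.522,-.297),.055,.042,.06))
    print("light",rect(P,(.494,.199),.05,.06,.08))
    print("lightpos z:",rect(P,(.494,.199),.032,.06,.08))
    d=np.array([-.143,.99]);e=np.array([.99,.143]);o=np.array([.516,.0615])
    q=(P[...,:2]-o);cx=q@d*1000;cy=q@e*1000
    b=(np.abs(cx)<215)&(np.abs(cy)<65)&(np.abs(P[...,2]-.018)<.006)
    p=P[b];R=cv2.minAreaRect((p[:,:2]*1000).astype(np.float32));print("base",len(p),np.median(p[:,2]),R)
    for nm,zl,zh in(("gripTop",.17,.21),("jaw/body",.05,.12),("stop",.055,.08)):
        m=(np.abs(cx)<215)&(np.abs(cy)<65)&(P[...,2]>zl)&(P[...,2]<zh)
        print(nm,m.sum(),np.round(np.percentile(cx[m],[2,50,98]),1),np.round(np.percentile(cy[m],[2,50,98]),1),P[...,2][m].max())
E
```

```text
top 515.0586025292872
bench -6.489379693319641e-05
dark (322, np.float64(0.0492), array([ 516.4, -297.5]), array([59.9, 42.1]), 32.1)
light (453, np.float64(0.0674), array([492.5, 208.4]), array([72.4, 59.1]), 4.2)
lightpos z: (331, np.float64(0.0671), array([492.2, 204.6]), array([58.8, 51.4]), 3.9)
base 2114 0.017787218822709283 ((513.42529296875, 70.91024017333984), (87.11016845703125, 368.88836669921875), 8.058777809143066)
gripTop 136 [-60.1 -46.8   0.8] [-15.7  -2.9   9.9] 0.19361196359489785
jaw/body 1071 [-147.6   40.1  175.7] [-33.9  -5.6  25.9] 0.11906420719585742
stop 804 [-65.2 128.1 176.1] [-34.4  -5.8  26.9] 0.07989999072953102
scene 508.481485284019
bench 0.0017344045604138492
dark (197, np.float64(0.0511), array([ 516.4, -298.7]), array([68.4, 40.4]), 30.7)
light (222, np.float64(0.0686), array([490. , 209.2]), array([75. , 66.2]), 0.3)
lightpos z: (148, np.float64(0.0687), array([492.5, 203.1]), array([53.6, 59.5]), 89.2)
base 938 0.018858257137096324 ((513.1077270507812, 69.84603881835938), (95.25152587890625, 369.8681640625), 8.620577812194824)
gripTop 90 [-61.2 -49.9  -0.3] [-17.   -6.8  13.2] 0.19498650159679887
jaw/body 819 [-136.4   -0.8  174.7] [-34.7 -12.5  25.5] 0.11991617837010238
stop 506 [-79.6  42.5 176.4] [-35.3 -12.9  28.3] 0.0785427531029168
```

Request:
carry_out(
  rows=[
    {"tx":3,"ty":-3,"tz":1,"roll":-3,"jaw":1},
    {"tx":5,"ty":-7,"tz":2,"roll":-5,"jaw":1},
    {"tx":7,"ty":-11,"tz":3,"roll":-7,"jaw":1},
    {"tx":9,"ty":-15,"tz":3,"roll":-9,"jaw":1},
    {"tx":11,"ty":-19,"tz":3,"roll":-11,"jaw":1},
    {"tx":12.5,"ty":-23,"tz":3,"roll":-13,"jaw":1},
    {"tx":14,"ty":-27,"tz":3,"roll":-15,"jaw":1},
    {"tx":15.5,"ty":-31,"tz":3,"roll":-17,"jaw":1},
    {"tx":17,"ty":-35,"tz":3,"roll":-19,"jaw":1},
    {"tx":18.5,"ty":-39,"tz":3,"roll":-21,"jaw":1},
    {"tx":20,"ty":-43,"tz":3,"roll":-23,"jaw":1},
    {"tx":21.5,"ty":-47,"tz":3,"roll":-25,"jaw":1},
    {"tx":23,"ty":-51,"tz":3,"roll":-27,"jaw":1},
    {"tx":24.5,"ty":-55,"tz":2,"roll":-29,"jaw":1},
    {"tx":26,"ty":-59,"tz":1,"roll":-31,"jaw":1},
    {"tx":27.5,"ty":-63,"tz":-1,"roll":-33,"jaw":1},
    {"tx":29,"ty":-67,"tz":-3,"roll":-35,"jaw":1},
    {"tx":30,"ty":-71,"tz":-5,"roll":-35.3,"jaw":1},
    {"tx":31,"ty":-75,"tz":-6,"roll":-35.3,"jaw":1},
    {"tx":31.5,"ty":-78,"tz":-7,"roll":-35.3,"jaw":1},
  ],
)

```text
time: 3.37
tcp_pos: [0.5101, -0.2663, 0.1363]
ee_rot: [0.484, 0.875, 0.0, -0.0]
wrist_force: [1.0, -0.2, 1.1]
width: 0.995
grip_force: 0.0
```

```bash
python3 - <<'E'
from m import *
for n in("top","scene"):
    s=ctrl.snapshot(n);P=world(s);I=s["image"].astype(int)
    c=np.array([513.3,70.7])/1000;a=np.radians(8.1);d=np.array([-np.sin(a),np.cos(a)]);e=np.array([np.cos(a),np.sin(a)])
    o=c-.01*d;q=P[...,:2]-o;cx=q@d*1000;cy=q@e*1000;z=P[...,2]*1000
    blue=I[...,0]>I[...,2]+8
    near=(np.abs(cy)<50)
    def rep(nm,m):
        print(n,nm,m.sum(),"cx",np.round(np.percentile(cx[m],[1,5,50,95,99]),1),"cy",np.round(np.percentile(cy[m],[1,5,50,95,99]),1))
    L=near&(cx>105)&(cx<172)&(z>58)&(z<76)&~blue; rep("light",L)
    print(cv2.minAreaRect(np.stack([cx[L],cy[L]],-1).astype(np.float32)))
    rep("stop",near&(cx>140)&(z>58)&(z<80)&blue)
    rep("jaw",near&(cx>32)&(cx<100)&(z>50)&(z<75))
    rep("grip",near&(cx<-35)&(cx>-75)&(z>130))
    rep("trig",near&(cx>-36)&(z>165))
    cv2.imwrite(f"pics/{n}1.png",s["image"])
s=ctrl.snapshot("top");I=s["image"]
cv2.imwrite("pics/v3.png",cv2.resize(I[110:210,380:490],None,fx=5,fy=5,interpolation=cv2.INTER_CUBIC))
o=ctrl.get_obs();print(o["time"],o["tcp_pos"],o["ee_rot"],o["q"])
E
```

```text
top light 402 cx [119.9 122.  143.9 169.8 171.6] cy [-33.8 -31.3  -3.4  25.   32.3]
((145.38845825195312, -0.4438323974609375), (72.5911636352539, 52.8571662902832), 89.67211151123047)
top stop 54 cx [172.6 173.  175.6 178.2 178.5] cy [-36.2 -32.9  -3.   29.2  32.1]
top jaw 106 cx [32.2 32.6 39.5 46.2 46.7] cy [-27.2 -24.9  -1.7  22.6  25. ]
top grip 121 cx [-60.4 -59.6 -50.7 -42.4 -42.2] cy [-15.  -14.5  -6.   10.5  12.6]
top trig 52 cx [-12.5 -11.7  -5.5   1.5   2.4] cy [-10.3  -9.7  -1.7   8.4  10.6]
scene light 182 cx [118.9 120.6 141.9 168.4 169.9] cy [-33.9 -32.4  -6.1  26.4  34.8]
((143.59548950195312, -2.4439048767089844), (81.16703033447266, 52.51509475708008), 88.48046112060547)
scene stop 31 cx [165.9 166.7 171.6 176.2 178.9] cy [-34.1 -28.6  -0.5  31.6  33.8]
scene jaw 46 cx [32.1 32.2 39.4 45.5 48.2] cy [-27.9 -26.7 -10.   23.4  26.8]
scene grip 138 cx [-61.9 -60.8 -54.9 -44.8 -42.8] cy [-17.7 -16.4  -8.   11.   14.1]
scene trig 41 cx [-15.7 -13.8  -7.7  -0.4   2.7] cy [-11.8 -10.6  -2.6  13.   14.7]
3.5167 [ 0.50851794 -0.26628857  0.1341924 ] [ 4.85939177e-01  8.73988529e-01  2.12144796e-04 -2.66871901e-03] [-5.99163960e-01  1.76718975e-01  1.14914133e-01  1.51434535e+00
 -6.63816081e-05  4.15715061e-01]
```

View pics/v3.png

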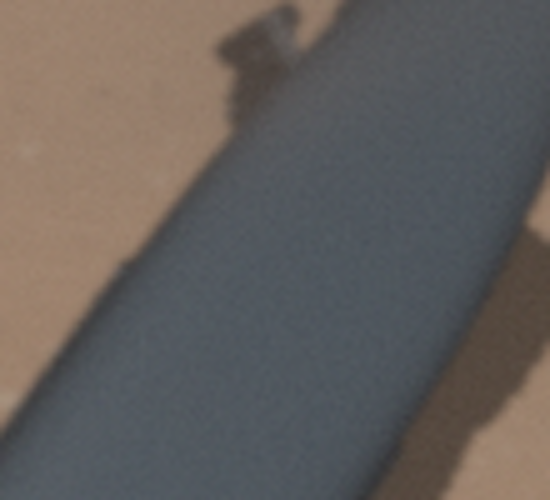

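```bash
python3 - <<'E'
from m import *
I=cv2.imread("pics/top0.png");J=cv2.imread("pics/scene1.png")
a=cv2.resize(I[125:195,395:475],(400,350),interpolation=cv2.INTER_CUBIC)
b=cv2.resize(J[200:290,370:490],(400,350),interpolation=cv2.INTER_CUBIC)
cv2.imwrite("pics/v4.png",np.hstack([a,b]))
s=ctrl.snapshot("top");P=world(s)
c=np.array([513.3,70.7])/1000;t=np.radians(8.1);d=np.array([-np.sin(t),np.cos(t)]);e=np.array([np.cos(t),np.sin(t)])
q=P[...,:2]-c+.01*d;cx=q@d*1000;cy=q@e*1000;z=P[...,2]*1000
L=(np.abs(cy)<45)&(cx>112)&(cx<156)&(z>63)&(z<75)
print(L.sum(),np.percentile(cx[L],[1,99]),np.percentile(cy[L],[1,99]),cv2.minAreaRect(np.stack([cx[L],cy[L]],-1).astype(np.float32)))
# near edge line of light front face
for lo in range(-24,24,12):
    m=L&(cy>lo)&(cy<lo+12);print(lo,cx[m].min().round(1))
print(c-.01*d+.097*d)
E
```

```text
269 [119.61402578 155.66794136] [-32.73726279  25.60005768] ((137.65516662597656, -2.977924346923828), (36.3881950378418, 60.00802230834961), 0.11107807606458664)
-24 120.7
-12 119.5
0 119.4
12 119.6
[0.50104159 0.15683206]
```

View pics/v4.png

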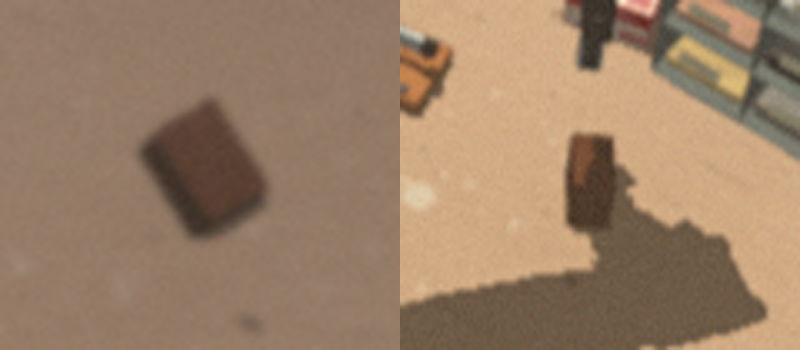

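The crop shows a single dark brown block, at (205,168) in the left half and (590,182) in the right, with nothing beside it. I'll grasp it now.

Request:
carry_out(
  rows=[
    {"tx":0.8,"ty":-3.1,"tz":0,"roll":0,"jaw":1},
    {"tx":0.8,"ty":-3.1,"tz":-3,"roll":0,"jaw":1},
    {"tx":0.8,"ty":-3.1,"tz":-6,"roll":0,"jaw":1},
    {"tx":0.8,"ty":-3.1,"tz":-9,"roll":0,"jaw":1},
    {"tx":0.8,"ty":-3.1,"tz":-11,"roll":0,"jaw":1},
    {"tx":0.8,"ty":-3.1,"tz":-12.2,"roll":0,"jaw":1},
    {"tx":0.8,"ty":-3.1,"tz":-12.2,"roll":0,"jaw":1},
    {"tx":0.8,"ty":-3.1,"tz":-12.2,"roll":0,"jaw":0.3},
    {"tx":0.8,"ty":-3.1,"tz":-12.2,"roll":0,"jaw":0.3},
    {"tx":0.8,"ty":-3.1,"tz":-12.2,"roll":0,"jaw":0.3},
    {"tx":0.8,"ty":-3.1,"tz":-12.2,"roll":0,"jaw":0.3},
    {"tx":0.8,"ty":-3.1,"tz":-12.2,"roll":0,"jaw":0.3},
    {"tx":0.8,"ty":-3.1,"tz":-12.2,"roll":0,"jaw":0.3},
    {"tx":0.8,"ty":-3.1,"tz":-12.2,"roll":0,"jaw":0.3},
  ],
  newtons=40,
)

```text
time: 4.73
tcp_pos: [0.5181, -0.2958, 0.0159]
ee_rot: [0.484, 0.875, -0.0, 0.0]
wrist_force: [-0.5, 0.1, -0.5]
width: 0.298
grip_force: 0.0
```

```bash
python3 - <<'E'
from m import *
o=ctrl.get_obs();print(o["time"],o["tcp_pos"],o["ee_rot"],o["width"],o["grip_force"])
T=[]
for n,(r,c) in(("scene",(180,360)),("top",(110,370))):
    s=ctrl.snapshot(n);p=pix(s,o["tcp_pos"]);print(n,p)
    T.append(cv2.resize(s["image"][r:r+120,c:c+130],(400,369),interpolation=cv2.INTER_CUBIC))
    P=world(s);I=s["image"].astype(int)
    m=(np.abs(P[...,0]-.52)<.12)&(np.abs(P[...,1]+.3)<.12)&(P[...,2]>.01)&(P[...,2]<.06)&(I[...,2]>I[...,0]+20)
    print(m.sum(),P[m].mean(0) if m.any() else 0)
    print([(np.round(d["location"],3),d["confidence"]) for f in (ctrl.landmark_of,ctrl.find_in) for d in f("dark_block",n)])
cv2.imwrite("pics/v5.png",np.hstack(T))
E
```

```text
4.7333 [ 0.51807818 -0.295821    0.01587417] [ 4.84273762e-01  8.74916459e-01 -2.90675032e-05  3.34536620e-04] 0.2976157119280213 0.0
scene [425. 248.]
233 [ 0.49975896 -0.30495947  0.03822467]
[(array([ 0.52 , -0.296,  0.003]), 0.68), (array([ 0.498, -0.306,  0.041]), 0.63)]
top [434. 159.]
0 0
[]
```

View pics/v5.png

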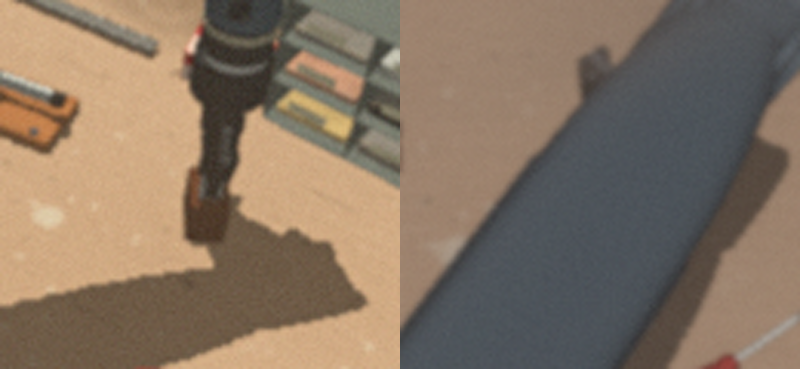

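```bash
python3 - <<'E'
from m import *
s=ctrl.snapshot("scene");P=world(s);I=s["image"]
cv2.imwrite("pics/v6.png",cv2.resize(I[215:265,400:450],(600,600),interpolation=cv2.INTER_CUBIC))
for v in range(222,260,3): print(v,[tuple((P[v,u]*1000).round().astype(int)) for u in(420,424,428,432)])
E
```

```text
222 [(np.int64(629), np.int64(-214), np.int64(0)), (np.int64(641), np.int64(-223), np.int64(-3)), (np.int64(496), np.int64(-297), np.int64(143)), (np.int64(484), np.int64(-315), np.int64(161))]
225 [(np.int64(615), np.int64(-222), np.int64(1)), (np.int64(627), np.int64(-231), np.int64(-2)), (np.int64(491), np.int64(-301), np.int64(136)), (np.int64(479), np.int64(-318), np.int64(155))]
228 [(np.int64(594), np.int64(-233), np.int64(10)), (np.int64(610), np.int64(-240), np.int64(2)), (np.int64(-575), np.int64(-745), np.int64(1158)), (np.int64(473), np.int64(-323), np.int64(150))]
231 [(np.int64(590), np.int64(-237), np.int64(1)), (np.int64(524), np.int64(-279), np.int64(74)), (np.int64(461), np.int64(-317), np.int64(143)), (np.int64(464), np.int64(-328), np.int64(148))]
234 [(np.int64(577), np.int64(-245), np.int64(2)), (np.int64(527), np.int64(-279), np.int64(60)), (np.int64(459), np.int64(-320), np.int64(135)), (np.int64(466), np.int64(-329), np.int64(135))]
237 [(np.int64(563), np.int64(-252), np.int64(3)), (np.int64(523), np.int64(-282), np.int64(51)), (np.int64(480), np.int64(-313)
[... 713 characters left out ...]
np.int64(-305), np.int64(40)), (np.int64(499), np.int64(-313), np.int64(37)), (np.int64(498), np.int64(-326), np.int64(46))]
252 [(np.int64(484), np.int64(-295), np.int64(24)), (np.int64(482), np.int64(-309), np.int64(35)), (np.int64(494), np.int64(-317), np.int64(30)), (np.int64(501), np.int64(-327), np.int64(31))]
255 [(np.int64(482), np.int64(-298), np.int64(14)), (np.int64(490), np.int64(-307), np.int64(14)), (np.int64(498), np.int64(-317), np.int64(14)), (np.int64(500), np.int64(-329), np.int64(20))]
258 [(np.int64(485), np.int64(-299), np.int64(-1)), (np.int64(488), np.int64(-310), np.int64(4)), (np.int64(498), np.int64(-319), np.int64(2)), (np.int64(505), np.int64(-329), np.int64(2))]
```

View pics/v6.png

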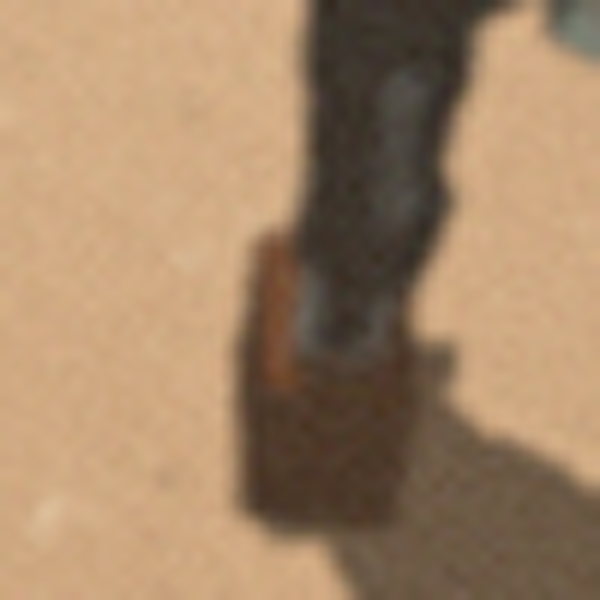

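```bash
python3 - <<'E'
from m import *
s=ctrl.snapshot("scene")
d=np.array([.85,.53,0])
for t,z in((.0425,.013),(.057,.013)):
  p=np.array([.5085,-.2663,.1342+z]); print("before, near finger tip exp.",pix(s,p-d*t))
for z in(.016,.05,.06):
  p=np.array([.518,-.296,z]);print(z,pix(s,p-d*.0125),pix(s,p-d*.026),pix(s,p))
o=ctrl.get_obs();print(o["q"],o["joint_efforts"],o["wrist_force"],o["width"])
P=world(s);z=P[...,2]
m=(np.hypot(P[...,0]-.518,P[...,1]+.296)<.12)&(z>.03)&(z<.4)
for a in np.arange(.03,.3,.015):
  k=m&(z>=a)&(z<a+.015)
  q=(P[k][:,:2]-[.518,-.296]);print(round(a,3),k.sum(),np.round(np.percentile(q@d[:2],[3,97])*1000),np.round(np.percentile(q@[-.53,.85],[3,97])*1000))
E
```

```text
before, near finger tip exp. [422. 224.]
before, near finger tip exp. [422. 227.]
0.016 [426. 251.] [426. 254.] [425. 248.]
0.05 [427. 243.] [427. 246.] [427. 240.]
0.06 [427. 241.] [428. 244.] [427. 238.]
[-6.31132496e-01  2.67171941e-01 -1.71712525e-02  1.28663291e+00
 -2.16879798e-05  3.79810246e-01] [-3.97257812e-03 -4.13963163e+01  3.12449384e+01  3.53743861e-03
 -1.26837753e-03  3.85191186e-05] [ 0.12372839  0.59406476 -0.68265974] 0.29791117488322283
0.03 50 [-35.  16.] [-18.  19.]
0.045 113 [-33.  22.] [-19.  18.]
0.06 31 [-30.  18.] [-9. 11.]
0.075 15 [-29.   2.] [-6. 11.]
0.09 17 [-46.  23.] [-9. 13.]
0.105 25 [-54. -10.] [-9. 15.]
0.12 53 [-59. -14.] [-15.  17.]
0.135 67 [-66.   9.] [-17.  19.]
0.15 80 [-64. -12.] [-17.  18.]
0.165 35 [-43. -25.] [-8. 12.]
0.18 92 [-39.  -9.] [-31.  37.]
0.195 107 [-41. -11.] [-32.  36.]
0.21 134 [-39.  -3.] [-33.  37.]
0.225 110 [-36.   0.] [-31.  35.]
0.24 105 [-35.  -6.] [-29.  33.]
0.255 101 [-37.  -5.] [-30.  35.]
0.27 116 [-37.  -4.] [-34.  35.]
0.285 100 [-39.  -5.] [-29.  33.]
0.3 113 [-44.  -6.] [-26.  33.]
```

The fingers in the picture end on top of the block, at about pixel (428,244), which means z of about 0.055. The reported TCP z is 0.016. I'll lift clear and check the real tip against the reported TCP.

Request:
carry_out(
  rows=[
    {"tx":-2,"ty":2,"tz":4,"roll":0,"jaw":0.3},
    {"tx":-4,"ty":4,"tz":7,"roll":0,"jaw":0},
    {"tx":-5,"ty":8,"tz":7,"roll":0,"jaw":0},
    {"tx":-5,"ty":10,"tz":7,"roll":0,"jaw":0},
    {"tx":-5,"ty":10,"tz":7,"roll":0,"jaw":0},
    {"tx":-5,"ty":10,"tz":7,"roll":0,"jaw":0},
  ],
)

```text
time: 5.63
tcp_pos: [0.4681, -0.1949, 0.0859]
ee_rot: [0.483, 0.875, -0.0, 0.001]
wrist_force: [-0.1, -0.2, -0.5]
width: 0.002
grip_force: 0.0
```

```bash
python3 - <<'E'
from m import *
o=ctrl.get_obs();t=o["tcp_pos"];print(o["time"],t,o["width"],o["wrist_force"],o["q"])
s=ctrl.snapshot("scene");P=world(s);I=s["image"];p=pix(s,t);print(p,[pix(s,t+[0,0,h]) for h in(.02,.04,.06)])
u,v=p.astype(int);c=I[v-60:v+30,u-45:u+45].copy();c=cv2.resize(c,(600,600),interpolation=cv2.INTER_CUBIC)
cv2.drawMarker(c,(300,400),(0,255,0),0,20,2);cv2.imwrite("pics/v7.png",c)
for w in range(v-40,v+6,3): print(w,[tuple((P[w,x]*1000).round().astype(int).tolist()) for x in(u-4,u,u+4)])
T=ctrl.snapshot("top");Q=world(T);print("top",pix(T,t))
print("dark",[d["location"] for d in ctrl.landmark_of("dark_block","top")],rect(Q,(.52,-.297),.055,.042,.06))
E
```

```text
5.6333 [ 0.46807406 -0.1948715   0.08594009] 0.001575196789267995 [-0.06714452 -0.19217742 -0.53078922] [-5.26597617e-01  3.88887524e-03 -1.65872617e-01  1.39970559e+00
 -3.40424506e-04  4.82261553e-01]
[392. 226.] [array([392., 221.]), array([393., 217.]), array([394., 212.])]
186 [(432, -186, 262), (431, -199, 269), (432, -211, 275)]
189 [(712, -32, -1), (430, -201, 259), (431, -213, 265)]
192 [(700, -40, -3), (457, -187, 225), (436, -211, 250)]
195 [(682, -51, 0), (446, -195, 224), (436, -213, 240)]
198 [(669, -60, 0), (449, -194, 211), (436, -214, 229)]
201 [(650, -72, 4), (445, -197, 204), (429, -219, 226)]
204 [(641, -78, -1), (452, -195, 187), (428, -221, 216)]
207 [(630, -85, -4), (412, -218, 214), (416, -228, 217)]
210 [(609, -99, 4), (421, -214, 195), (426, -224, 196)]
213 [(595, -108, 5), (456, -197, 149), (459, -209, 154)]
216 [(583, -115, 4), (454, -199, 140), (465, -207, 137)]
219 [(572, -123, 2), (580, -134, 2), (587, -145, 4)]
222 [(562, -130, -1), (567, -142, 3), (576, -152, 2)]
225 [(547, -139, 1), (555, -150, 2), (556, -164, 9)]
228 [(537, -146, -1), (544, -157, 0), (547, -170, 7)]
231 [(524, -154, 0), (528, -167, 5), (538, -176, 3)]
top [402. 170.]
dark [] (0, np.float64(nan), array([0., 0.]), array([0., 0.]), 0.0)
  return _methods._mean(a, axis=axis, dtype=dtype,
  ret = ret.dtype.type(ret / rcount)
```

View pics/v7.png

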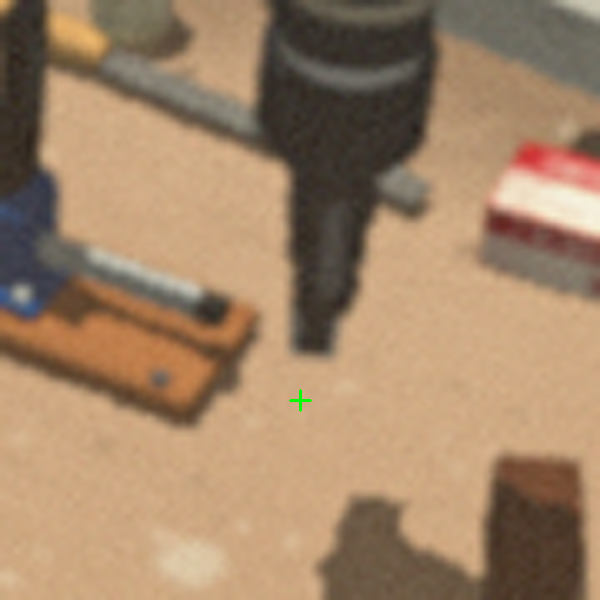

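The reported TCP projects to the cross at (300,400), but the fingertips are at (315,350), roughly 44 mm higher. The same offset fits both earlier views, and x and y agree. So the true tip z is the reported z plus about 44 mm, and I'll correct for that and regrasp.

Request:
carry_out(
  rows=[
    {"tx":1,"ty":-3,"tz":0,"roll":0,"jaw":1},
    {"tx":3,"ty":-6,"tz":0,"roll":0,"jaw":1},
    {"tx":4.9,"ty":-9,"tz":0,"roll":0,"jaw":1},
    {"tx":4.9,"ty":-10.2,"tz":0,"roll":0,"jaw":1},
    {"tx":4.9,"ty":-10.2,"tz":0,"roll":0,"jaw":1},
    {"tx":4.9,"ty":-10.2,"tz":0,"roll":0,"jaw":1},
    {"tx":4.9,"ty":-10.2,"tz":-2,"roll":0,"jaw":1},
    {"tx":4.9,"ty":-10.2,"tz":-4,"roll":0,"jaw":1},
    {"tx":4.9,"ty":-10.2,"tz":-6,"roll":0,"jaw":1},
    {"tx":4.9,"ty":-10.2,"tz":-8,"roll":0,"jaw":1},
    {"tx":4.9,"ty":-10.2,"tz":-9.5,"roll":0,"jaw":1},
    {"tx":4.9,"ty":-10.2,"tz":-10.5,"roll":0,"jaw":1},
    {"tx":4.9,"ty":-10.2,"tz":-11.2,"roll":0,"jaw":1},
    {"tx":4.9,"ty":-10.2,"tz":-11.2,"roll":0,"jaw":1},
  ],
)

```text
time: 6.95
tcp_pos: [0.5155, -0.2961, -0.0281]
ee_rot: [0.484, 0.875, 0.0, -0.002]
wrist_force: [-0.2, -0.1, 0.4]
width: 1.003
grip_force: 0.0
```

```bash
python3 - <<'E'
from m import *
o=ctrl.get_obs();t=o["tcp_pos"];print(o["time"],t,o["width"],o["wrist_force"])
s=ctrl.snapshot("scene");I=s["image"];u,v=pix(s,t).astype(int);d=np.array([.85,.53,0])
c=cv2.resize(I[v-50:v+20,u-35:u+35],(600,600),interpolation=cv2.INTER_CUBIC)
k=600/70
for h in(0.0,.02,.04):   # assumed true near-finger-back tip heights
    p=np.array([t[0],t[1],h])-d*.057;x,y=(pix(s,p)-[u-35,v-50])*k;cv2.drawMarker(c,(int(x),int(y)),(0,255,0),0,14,1);print(h,x,y)
cv2.imwrite("pics/v8.png",c)
E
```

```text
6.95 [ 0.51552973 -0.29614919 -0.02806236] 1.0025609565180253 [-0.22061636 -0.14670382  0.39395662]
0.0 317.1428571428571 488.57142857142856
0.02 325.7142857142857 454.2857142857143
0.04 334.2857142857143 411.42857142857144
```

View pics/v8.png

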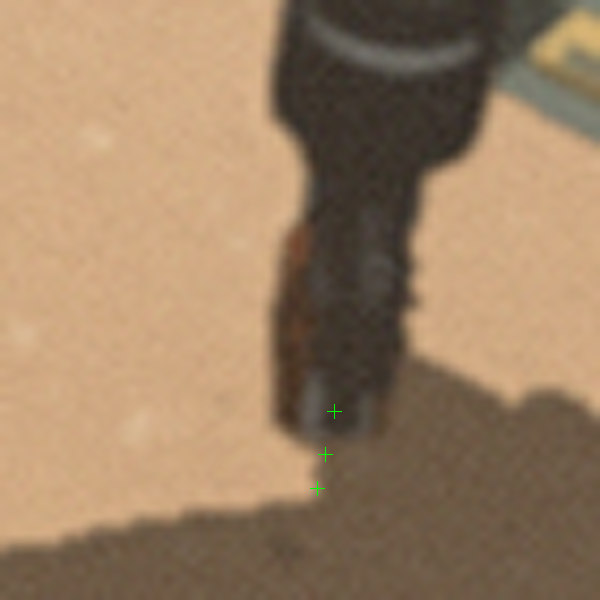

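The near fingertip at (342,435) now straddles the block at a true z of about 0.03. With the pads back 13 mm when open, that's as planned. I'll close and lift.

Request:
carry_out(
  rows=[
    {"tx":0,"ty":0,"tz":0,"roll":0,"jaw":0.4},
    {"tx":0,"ty":0,"tz":0,"roll":0,"jaw":0.4},
    {"tx":0,"ty":0,"tz":0,"roll":0,"jaw":0.4},
    {"tx":0,"ty":0,"tz":0,"roll":0,"jaw":0.4},
    {"tx":0,"ty":0,"tz":0,"roll":0,"jaw":0.4},
    {"tx":0,"ty":0,"tz":0,"roll":0,"jaw":0.4},
    {"tx":0,"ty":0,"tz":2,"roll":0,"jaw":0.4},
    {"tx":0,"ty":0,"tz":4,"roll":0,"jaw":0.4},
  ],
  newtons=40,
)

```text
time: 7.67
tcp_pos: [0.5147, -0.2961, 0.0113]
ee_rot: [0.484, 0.875, 0.0, -0.003]
wrist_force: [0.4, 0.0, -1.4]
width: 0.697
grip_force: 44.4
```

Request:
carry_out(
  rows=[
    {"tx":0,"ty":1,"tz":4,"roll":0,"jaw":0.4},
    {"tx":0,"ty":2,"tz":8,"roll":-1,"jaw":0.4},
    {"tx":-1,"ty":3,"tz":12,"roll":-3,"jaw":0.4},
    {"tx":-2,"ty":5,"tz":15,"roll":-5,"jaw":0.4},
    {"tx":-3,"ty":8,"tz":18,"roll":-7,"jaw":0.4},
    {"tx":-4,"ty":11,"tz":20,"roll":-9,"jaw":0.4},
    {"tx":-5,"ty":14,"tz":20,"roll":-11,"jaw":0.4},
    {"tx":-5,"ty":17.5,"tz":20,"roll":-13,"jaw":0.4},
    {"tx":-5,"ty":21,"tz":20,"roll":-15,"jaw":0.4},
    {"tx":-5,"ty":24.5,"tz":20,"roll":-17,"jaw":0.4},
    {"tx":-5,"ty":28,"tz":20,"roll":-19,"jaw":0.4},
    {"tx":-4,"ty":31.5,"tz":20,"roll":-21,"jaw":0.4},
    {"tx":-3,"ty":35,"tz":20,"roll":-22,"jaw":0.4},
    {"tx":-2,"ty":38.5,"tz":20,"roll":-23,"jaw":0.4},
    {"tx":-1.7,"ty":42,"tz":20,"roll":-23.8,"jaw":0.4},
    {"tx":-1.7,"ty":44.5,"tz":19,"roll":-23.8,"jaw":0.4},
    {"tx":-1.7,"ty":45.5,"tz":16,"roll":-23.8,"jaw":0.4},
    {"tx":-1.7,"ty":45.5,"tz":13,"roll":-23.8,"jaw":0.4},
    {"tx":-1.7,"ty":45.5,"tz":11,"roll":-23.8,"jaw":0.4},
    {"tx":-1.7,"ty":45.5,"tz":11,"roll":-23.8,"jaw":0.4},
  ],
)

```text
time: 9.33
tcp_pos: [0.495, 0.157, 0.1166]
ee_rot: [0.654, 0.757, -0.005, -0.004]
wrist_force: [-0.7, 0.5, -2.7]
width: 0.696
grip_force: 44.4
```

```bash
python3 - <<'E'
from m import *
o=ctrl.get_obs();t=o["tcp_pos"];print(o["time"],t,o["ee_rot"],o["width"],o["grip_force"])
x,y=o["ee_rot"][:2];print("yaw",2*np.degrees(np.arctan2(y,x))-90)
s=ctrl.snapshot("scene");I=s["image"];u,v=pix(s,t).astype(int);print(u,v)
cv2.imwrite("pics/v9.png",cv2.resize(I[v-55:v+45,u-50:u+50],(600,600),interpolation=cv2.INTER_CUBIC))
P=world(s);H=I.astype(int)
a=np.radians(8.1);d=np.array([-np.sin(a),np.cos(a)]);e=np.array([np.cos(a),np.sin(a)])
q=P[...,:2]-np.array([.5133,.0707])+.01*d;cx=q@d*1000;cy=q@e*1000;z=P[...,2]*1000
m=(cx>60)&(cx<135)&(np.abs(cy)<50)&(z>80)&(z<230)&(H[...,2]>H[...,0]+18)&(H[...,2]<130)
print(m.sum(),[np.round(np.percentile(k[m],[2,50,98]),1) for k in(cx,cy,z)])
for n in("scene","top"):
    if n=="top": ctrl.snapshot(n)
    for L in ctrl.landmark_of("dark_block",n): 
        p=np.array(L["location"]);r=p[:2]-np.array([.5133,.0707])+.01*d;print(n,np.round(p,3),r@d*1000,r@e*1000,L["confidence"])
E
```

```text
9.3333 [0.4949523  0.15700754 0.11658007] [ 0.65382846  0.75661601 -0.00499667 -0.00394837] 0.6964971648959977 44.408977031707764
yaw 8.33623719933469
310 171
232 [array([ 75.9,  82.3, 114.2]), array([-45.7, -12.8,  35.9]), array([143.5, 180.3, 226.5])]
scene [0.5   0.158 0.143] 98.65641929351531 -1.2203761929845882 0.7
```

View pics/v9.png

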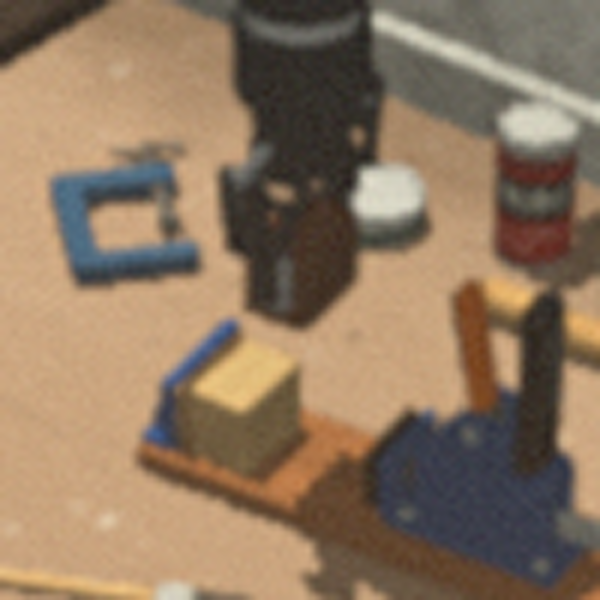

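The held block is square above the gap, with its bottom at about (300,325). The light block is at (245,400) and the jaw cushion at (390,455). The block's lateral position is about 3 mm off the light block by the tool reading, so I'll correct it while descending.

Request:
carry_out(
  rows=[
    {"tx":0.3,"ty":0.1,"tz":-2,"roll":-0.2,"jaw":0.4},
    {"tx":0.3,"ty":0.1,"tz":-4,"roll":-0.2,"jaw":0.4},
    {"tx":0.3,"ty":0.1,"tz":-6,"roll":-0.2,"jaw":0.4},
    {"tx":0.3,"ty":0.1,"tz":-8,"roll":-0.2,"jaw":0.4},
    {"tx":0.3,"ty":0.1,"tz":-9.5,"roll":-0.2,"jaw":0.4},
    {"tx":0.3,"ty":0.1,"tz":-10.5,"roll":-0.2,"jaw":0.4},
    {"tx":0.3,"ty":0.1,"tz":-11.5,"roll":-0.2,"jaw":0.4},
    {"tx":0.3,"ty":0.1,"tz":-12,"roll":-0.2,"jaw":0.4},
    {"tx":0.3,"ty":0.1,"tz":-12.2,"roll":-0.2,"jaw":0.4},
    {"tx":0.3,"ty":0.1,"tz":-12.2,"roll":-0.2,"jaw":0.4},
    {"tx":0.3,"ty":0.1,"tz":-12.2,"roll":-0.2,"jaw":0.4},
    {"tx":0.3,"ty":0.1,"tz":-12.2,"roll":-0.2,"jaw":0.4},
  ],
)

```text
time: 10.53
tcp_pos: [0.5038, 0.1586, 0.0026]
ee_rot: [0.656, 0.755, 0.001, 0.001]
wrist_force: [-0.4, 0.3, -0.6]
width: 0.697
grip_force: 44.4
```

```bash
cat > c.py <<'E'
from m import *
a=np.radians(8.1);d=np.array([-np.sin(a),np.cos(a)]);e=np.array([np.cos(a),np.sin(a)])
def cl(p):
    r=p[...,:2]-np.array([.5133,.0707])+.01*d
    return r@d*1000,r@e*1000
E
python3 - <<'E'
from c import *
o=ctrl.get_obs();print(o["tcp_pos"],cl(o["tcp_pos"]),o["wrist_force"])
for n in("scene","top"):
    s=ctrl.snapshot(n);P=world(s);H=s["image"].astype(int);cx,cy=cl(P);z=P[...,2]*1000
    for q in("dark_block","light_block"):
        print(n,q,[(np.round(L["location"],3),np.round(cl(np.array(L["location"])),1)) for L in ctrl.landmark_of(q,n) if L["location"][0]>.4])
    for nm,lo,hi in(("dark",82,112),("light",125,155)):
        m=(cx>lo)&(cx<hi)&(cy>-60)&(cy<0)&(z>28)&(z<58)
        print(n,nm,m.sum(),np.round(np.percentile(cy[m],[5,25,50,75]),1) if m.any() else 0)
    m=(cx>60)&(cx<115)&(np.abs(cy)<20)&(z>30)&(z<60);print("dark back face cx",m.sum(),np.percentile(cx[m],[5,25,50]) if m.any() else 0)
E
```

```text
[0.50381355 0.15857883 0.00255281] (np.float64(98.33877021408637), np.float64(2.9904295974901154)) [-0.40394856  0.3314651  -0.55872986]
scene dark_block [(array([0.506, 0.157, 0.028]), array([96.4,  4.6]))]
scene light_block [(array([0.494, 0.199, 0.011]), array([140.1,  -1.1])), (array([0.51 , 0.11 , 0.041]), array([49.2,  2.8]))]
scene dark 35 [-36.9 -32.2 -28.1 -25.2]
scene light 46 [-35.8 -32.3 -29.7 -27.4]
dark back face cx 42 [76.25921713 78.14163171 79.06742742]
top dark_block []
top light_block []
top dark 0 0
top light 0 0
dark back face cx 0 0
```

Request:
carry_out(
  rows=[
    {"tx":-0.3,"ty":-0.1,"tz":-0.3,"roll":0,"jaw":0.4},
    {"tx":-0.6,"ty":-0.1,"tz":-0.6,"roll":0,"jaw":0.4},
    {"tx":-0.6,"ty":-0.1,"tz":-0.9,"roll":0,"jaw":0.4},
    {"tx":-0.6,"ty":-0.1,"tz":-1.1,"roll":0,"jaw":0.4},
    {"tx":-0.6,"ty":-0.1,"tz":-1.2,"roll":0,"jaw":0.4},
    {"tx":-0.6,"ty":-0.1,"tz":-1.2,"roll":0,"jaw":0.4},
    {"tx":-0.6,"ty":-0.1,"tz":-1.2,"roll":0,"jaw":0.4},
  ],
)

```text
time: 11.42
tcp_pos: [0.4959, 0.1574, -0.0069]
ee_rot: [0.655, 0.755, -0.0, -0.0]
wrist_force: [-10.5, -0.9, 18.8]
width: 0.698
grip_force: 46.5
```

Request:
carry_out(
  rows=[
    {"tx":0,"ty":0,"tz":0.2,"roll":0,"jaw":0.4},
    {"tx":0,"ty":0,"tz":0.2,"roll":0,"jaw":0.4},
    {"tx":0,"ty":0,"tz":0.2,"roll":0,"jaw":0.4},
  ],
)

```text
time: 11.67
tcp_pos: [0.497, 0.1576, -0.0068]
ee_rot: [0.655, 0.755, 0.0, 0.0]
wrist_force: [-3.2, -0.5, 9.2]
width: 0.7
grip_force: 45.5
```

```bash
python3 - <<'E'
from c import *
o=ctrl.get_obs();print(o["tcp_pos"],cl(o["tcp_pos"]),o["wrist_force"])
s=ctrl.snapshot("scene")
for q in("dark_block","light_block"):
    print(q,[(np.round(L["location"],3),np.round(cl(np.array(L["location"])),1)) for L in ctrl.landmark_of(q,"scene") if L["location"][0]>.4])
E
```

```text
[ 0.49700589  0.15758288 -0.00681997] (np.float64(98.31196385008008), np.float64(-3.889651797967297)) [-3.19511601 -0.50470531  9.18726267]
dark_block [(array([0.5  , 0.159, 0.022]), array([99.4, -1.1]))]
light_block [(array([0.526, 0.023, 0.166]), array([-39.4,   5.8])), (array([0.494, 0.198, 0.012]), array([138.9,  -1. ]))]
```

Seated with light contact, and lateral positions are dark −1.1 and light −1.0. I'll release and rise.

Request:
carry_out(
  rows=[
    {"tx":0,"ty":0,"tz":0.1,"roll":0,"jaw":0.8},
    {"tx":0,"ty":0,"tz":0.1,"roll":0,"jaw":0.9},
    {"tx":0,"ty":0,"tz":0.1,"roll":0,"jaw":1},
    {"tx":0,"ty":0,"tz":0.1,"roll":0,"jaw":1},
    {"tx":0,"ty":0,"tz":1,"roll":0,"jaw":1},
    {"tx":0,"ty":0,"tz":3,"roll":0,"jaw":1},
    {"tx":0,"ty":0,"tz":6,"roll":0,"jaw":1},
    {"tx":0,"ty":0,"tz":10,"roll":0,"jaw":1},
    {"tx":0,"ty":0,"tz":14,"roll":6,"jaw":1},
    {"tx":0,"ty":0,"tz":18,"roll":12,"jaw":1},
    {"tx":-2,"ty":-3,"tz":21,"roll":18,"jaw":1},
    {"tx":-4,"ty":-6,"tz":22,"roll":24,"jaw":1},
    {"tx":-6,"ty":-8,"tz":22,"roll":31,"jaw":1},
    {"tx":-9,"ty":-10,"tz":22,"roll":38,"jaw":1},
    {"tx":-12,"ty":-12,"tz":22,"roll":45,"jaw":1},
    {"tx":-15,"ty":-13.5,"tz":22,"roll":52,"jaw":1},
    {"tx":-18,"ty":-13.5,"tz":22,"roll":59,"jaw":1},
    {"tx":-20,"ty":-13.5,"tz":22,"roll":66,"jaw":1},
    {"tx":-21,"ty":-13.5,"tz":22,"roll":73,"jaw":1},
    {"tx":-21,"ty":-13.5,"tz":22,"roll":80,"jaw":1},
  ],
)

```text
time: 13.48
tcp_pos: [0.2852, 0.0224, 0.2125]
ee_rot: [0.014, 1.0, -0.0, 0.001]
wrist_force: [0.8, -0.0, 0.4]
width: 0.997
grip_force: 0.0
```

```bash
python3 - <<'E'
from c import *
o=ctrl.get_obs();x,y=o["ee_rot"][:2];print(o["time"],o["tcp_pos"],2*np.degrees(np.arctan2(y,x))-90,o["q"])
for n in("top","scene"):
    s=ctrl.snapshot(n);P=world(s);I=s["image"];H=I.astype(int);cx,cy=cl(P);z=P[...,2]*1000
    for nm,lo,hi in(("dark",68,118.5),("light",121,158)):
        m=(cx>lo)&(cx<hi)&(np.abs(cy)<50)&(z>62)&(z<75)
        if m.sum()>20: print(n,nm,m.sum(),np.median(z[m]),np.percentile(cx[m],[1,99]).round(1),np.percentile(cy[m],[1,99]).round(1),cv2.minAreaRect(np.stack([cx[m],cy[m]],-1).astype(np.float32))[2])
    for q in("dark_block","pinch"): print(q,[(np.round(L["location"],3),np.round(cl(np.array(L["location"])),1)) for L in ctrl.landmark_of(q,n)])
    u,v=pix(s,[.51,.09,.04]).astype(int);cv2.imwrite(f"pics/{n}5.png",cv2.resize(I[v-50:v+45,u-65:u+65],(400,292),interpolation=cv2.INTER_CUBIC))
    m=(cx<-35)&(cx>-75)&(z>130)&(np.abs(cy)<40);print("grip",np.percentile(cy[m],[3,97]).round(1),np.percentile(cx[m],[3,97]).round(1))
cv2.imwrite("pics/v10.png",np.hstack([cv2.imread("pics/top5.png"),cv2.imread("pics/scene5.png")]))
# tip check vs reported TCP, scene
s=ctrl.snapshot("scene");P=world(s);t=o["tcp_pos"];m=(np.hypot(P[...,0]-t[0],P[...,1]-t[1])<.08)&(P[...,2]>.15)
print("lowest tool z",np.percentile(P[m][:,2],[0,1,3]))
E
```

```text
13.4833 [0.28520505 0.02236046 0.21251821] 88.37942805314961 [-1.57625804e-01 -5.74848856e-01 -3.66936685e-01  1.77677377e+00
 -1.34330795e-04 -1.29341618e-01]
top dark 312 67.23671206726456 [ 78.3 117.3] [-35.2  23.7] 0.3148638606071472
top light 279 67.34773691276507 [121.3 157.3] [-32.5  25.7] 0.6233242154121399
dark_block [(array([0.502, 0.159, 0.018]), array([98.6,  1.4]))]
pinch [(array([0.523, 0.024, 0.162]), array([-37.2,   3.4]))]
grip [-14.2  11.8] [-60.1 -42.3]
scene dark 51 68.60158879682609 [ 76.  117.9] [-37.8  23.3] 89.81845092773438
scene light 115 68.53729894510585 [122.  156.8] [-33.2  25.9] 89.98698425292969
dark_block [(array([0.498, 0.158, 0.019]), array([98.9, -3.2]))]
pinch [(array([0.523, 0.023, 0.167]), array([-38.9,   3.1]))]
grip [-15.1  11.3] [-61.1 -43.5]
lowest tool z [0.25985187 0.27730533 0.30634514]
```

View pics/v10.png

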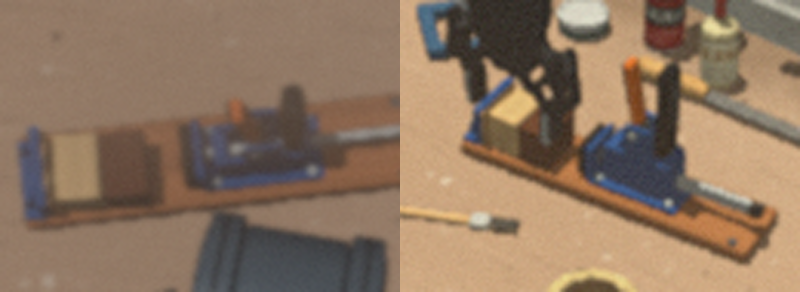

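Both views show the dark block (crop 120,165) upright next to the light one (75,165), but about 2.5 mm out of line across the clamp. I'll mend that by closing the gripper centred 2.5 mm over, which slides the block into line.

Request:
carry_out(
  rows=[
    {"tx":0,"ty":1,"tz":0,"roll":-7,"jaw":1},
    {"tx":1,"ty":3,"tz":0,"roll":-14,"jaw":1},
    {"tx":3,"ty":6,"tz":0,"roll":-21,"jaw":1},
    {"tx":5,"ty":9,"tz":0,"roll":-28,"jaw":1},
    {"tx":8,"ty":11,"tz":0,"roll":-35,"jaw":1},
    {"tx":11,"ty":13,"tz":0,"roll":-42,"jaw":1},
    {"tx":14,"ty":13.5,"tz":0,"roll":-49,"jaw":1},
    {"tx":17,"ty":13.5,"tz":0,"roll":-56,"jaw":1},
    {"tx":19.5,"ty":13.5,"tz":0,"roll":-63,"jaw":1},
    {"tx":21.4,"ty":13.5,"tz":-1,"roll":-70,"jaw":1},
    {"tx":21.4,"ty":13.5,"tz":-3,"roll":-77,"jaw":1},
    {"tx":21.4,"ty":13.5,"tz":-6,"roll":-80,"jaw":1},
    {"tx":21.4,"ty":13.5,"tz":-9,"roll":-80,"jaw":1},
    {"tx":21.4,"ty":13.5,"tz":-11,"roll":-80,"jaw":1},
    {"tx":21.4,"ty":13.5,"tz":-12,"roll":-80,"jaw":1},
    {"tx":21.4,"ty":13.5,"tz":-12,"roll":-80,"jaw":1},
    {"tx":21.4,"ty":13.5,"tz":-12,"roll":-80,"jaw":1},
    {"tx":21.4,"ty":13.5,"tz":-12,"roll":-80,"jaw":1},
  ],
)

```text
time: 15.33
tcp_pos: [0.5022, 0.1577, 0.0932]
ee_rot: [0.656, 0.755, 0.001, 0.001]
wrist_force: [0.6, 0.6, 0.4]
width: 1.007
grip_force: 0.0
```

Request:
carry_out(
  rows=[
    {"tx":-0.2,"ty":0,"tz":-3,"roll":0,"jaw":1},
    {"tx":-0.2,"ty":0,"tz":-6,"roll":0,"jaw":1},
    {"tx":-0.2,"ty":0,"tz":-8,"roll":0,"jaw":1},
    {"tx":-0.2,"ty":0,"tz":-9,"roll":0,"jaw":1},
    {"tx":-0.2,"ty":0,"tz":-9.5,"roll":0,"jaw":1},
    {"tx":-0.2,"ty":0,"tz":-9.5,"roll":0,"jaw":1},
    {"tx":-0.2,"ty":0,"tz":-9.5,"roll":0,"jaw":1},
    {"tx":-0.2,"ty":0,"tz":-9.5,"roll":0,"jaw":1},
  ],
)

```text
time: 16.0
tcp_pos: [0.5009, 0.1578, -0.0013]
ee_rot: [0.656, 0.755, 0.002, 0.001]
wrist_force: [-0.1, 0.4, -0.9]
width: 1.003
grip_force: 0.0
```

Request:
carry_out(
  rows=[
    {"tx":-0.1,"ty":0,"tz":0,"roll":0,"jaw":0.8},
    {"tx":-0.1,"ty":0,"tz":0,"roll":0,"jaw":0.66},
    {"tx":-0.1,"ty":0,"tz":0,"roll":0,"jaw":0.66},
    {"tx":-0.1,"ty":0,"tz":0,"roll":0,"jaw":0.66},
    {"tx":-0.1,"ty":0,"tz":0,"roll":0,"jaw":0.66},
    {"tx":-0.1,"ty":0,"tz":0,"roll":0,"jaw":0.66},
  ],
  newtons=25,
)

```text
time: 16.5
tcp_pos: [0.4988, 0.1576, -0.0023]
ee_rot: [0.656, 0.755, 0.001, 0.001]
wrist_force: [-0.7, -0.1, 6.4]
width: 0.697
grip_force: 29.1
```

Request:
carry_out(
  rows=[
    {"tx":0,"ty":0,"tz":0,"roll":0,"jaw":0.85},
    {"tx":0,"ty":0,"tz":0,"roll":0,"jaw":1},
    {"tx":0,"ty":0,"tz":0,"roll":0,"jaw":1},
    {"tx":0,"ty":0,"tz":1,"roll":0,"jaw":1},
    {"tx":0,"ty":0,"tz":3,"roll":0,"jaw":1},
    {"tx":0,"ty":0,"tz":6,"roll":0,"jaw":1},
    {"tx":0,"ty":0,"tz":10,"roll":0,"jaw":1},
    {"tx":0,"ty":0,"tz":14,"roll":6,"jaw":1},
    {"tx":0,"ty":0,"tz":18,"roll":13,"jaw":1},
    {"tx":-3,"ty":-1,"tz":21,"roll":20,"jaw":1},
    {"tx":-6,"ty":-3,"tz":22,"roll":27,"jaw":1},
    {"tx":-9,"ty":-5,"tz":22,"roll":34,"jaw":1},
    {"tx":-12,"ty":-8,"tz":22,"roll":41,"jaw":1},
    {"tx":-15,"ty":-11,"tz":22,"roll":48,"jaw":1},
    {"tx":-18,"ty":-13.5,"tz":22,"roll":55,"jaw":1},
    {"tx":-20,"ty":-13.5,"tz":22,"roll":62,"jaw":1},
    {"tx":-22,"ty":-13.5,"tz":22,"roll":69,"jaw":1},
    {"tx":-22,"ty":-13.5,"tz":22,"roll":76,"jaw":1},
    {"tx":-22,"ty":-13.5,"tz":22,"roll":83,"jaw":1},
    {"tx":-22,"ty":-13.5,"tz":22,"roll":90,"jaw":1},
  ],
)

```text
time: 18.17
tcp_pos: [0.2775, 0.0223, 0.2172]
ee_rot: [-0.065, 0.998, -0.0, 0.001]
wrist_force: [0.1, -0.4, -0.2]
width: 1.001
grip_force: 0.0
```

```bash
cat > look.py <<'E'
from c import *
o=ctrl.get_obs();x,y=o["ee_rot"][:2];print(o["time"],o["tcp_pos"],"yaw",2*np.degrees(np.arctan2(y,x))-90)
for n in("top","scene"):
    s=ctrl.snapshot(n);P=world(s);H=s["image"].astype(int);cx,cy=cl(P);z=P[...,2]*1000
    R,B=H[...,2],H[...,0];top=(np.abs(cy)<50)&(z>60)&(z<75)&(R>B+12)
    for nm,m in(("dark",top&(cx>60)&(cx<140)&(R<115)),("light",top&(cx>100)&(cx<158)&(R>135))):
        if m.sum()>20: print(n,nm,m.sum(),np.median(z[m]).round(1),np.percentile(cx[m],[2,98]).round(1),np.percentile(cy[m],[2,98]).round(1))
    m=(np.abs(cy)<26)&(cx>32)&(cx<110)&(z>50)&(z<72)&(R<B+12)
    if m.sum()>20: print(n,"jaw",m.sum(),np.percentile(cx[m],[50,98]).round(1))
    m=(np.abs(cy)<25)&(cx>-45)&(cx<25)&(z>150)&(R>B+50)
    if m.sum(): print(n,"trig",m.sum(),np.percentile(cx[m],[5,50,95]).round(1))
    print(n,"jaw",[np.round(cl(np.array(L["location"])),1) for L in ctrl.landmark_of("push_jaw",n)][:1])
E
python3 look.py
```

```text
18.1667 [0.27752419 0.02228209 0.21720443] yaw 97.41306418259154
top dark 320 67.6 [ 78.8 120. ] [-33.7  23.3]
top light 273 67.6 [123.2 157.4] [-30.9  26.3]
top jaw 39 [35.  38.3]
top trig 34 [-8.3 -3.7  2.1]
top jaw [array([53.5,  2.6])]
scene dark 45 66.7 [ 76.4 113.7] [-34.3  20.9]
scene light 115 69.2 [120.  156.1] [-33.   23.5]
scene trig 65 [-17.3  -9.2   0.3]
scene jaw [array([51.4, -1.4])]
```

```bash
python3 - <<'E'
from c import *
for k in range(2):
  for n in("top","scene"):
    s=ctrl.snapshot(n);P=world(s);cx,cy=cl(P);z=P[...,2]*1000
    for nm,lo,hi in(("dark",78,118),("light",121,158)):
        m=(cx>lo)&(cx<hi)&(np.abs(cy)<50)&(z>62)&(z<75)
        print(n,nm,np.percentile(cy[m],[1,99]).round(1),np.median(cy[m]).round(1),cy[m].mean().round(1))
# image edges in top view: sample grey across each block on a line along e at z=.068
s=ctrl.snapshot("top");g=cv2.GaussianBlur(s["image"],(3,3),0).astype(np.float32)
o=np.array([.5133,.0707])-.01*d
for nm,xs in(("dark",range(86,113,3)),("light",range(126,153,3))):
    prof=[]
    ys=np.arange(-55,55,.5)
    for X in xs:
        pts=np.array([np.r_[o+d*X/1000+e*Y/1000,.068] for Y in ys])
        K,E=np.array(s["intrinsics"]),np.array(s["extrinsics"]);c=np.c_[pts,np.ones(len(pts))]@E.T
        uv=np.stack([K[0,0]*c[:,0]/-c[:,2]+K[0,2],-K[1,1]*c[:,1]/-c[:,2]+K[1,2]],-1).astype(np.float32)
        prof.append(cv2.remap(g,uv[None,:,0],uv[None,:,1],cv2.INTER_LINEAR)[0])
    p=np.mean(prof,0);print(nm);print(np.c_[ys,p][20:200:5].round(0).astype(int).tolist())
E
```

```text
top dark [-33.   25.1] -4.7 -4.4
top light [-33.3  25.9] -3.9 -3.8
scene dark [-37.  23.] -16.1 -12.1
scene light [-34.1  28.1] -9.2 -7.3
top dark [-33.5  25.1] -4.6 -4.8
top light [-33.1  26.1] -3.7 -3.9
scene dark [-35.1  26.3] -18.5 -13.4
scene light [-34.6  26.3] -7.7 -6.7
dark
[[-45, 58, 74, 100], [-42, 53, 66, 86], [-40, 51, 61, 78], [-38, 51, 61, 76], [-35, 53, 63, 80], [-32, 55, 67, 87], [-30, 58, 70, 94], [-28, 59, 72, 97], [-25, 59, 73, 98], [-22, 59, 73, 99], [-20, 60, 74, 99], [-18, 60, 74, 100], [-15, 61, 74, 100], [-12, 61, 75, 100], [-10, 61, 75, 100], [-8, 62, 75, 101], [-5, 62, 76, 101], [-2, 62, 76, 102], [0, 63, 77, 102], [2, 64, 77, 103], [5, 64, 78, 103], [8, 64, 78, 103], [10, 65, 79, 104], [12, 65, 79, 104], [15, 65, 80, 104], [18, 65, 80, 105], [20, 66, 81, 106], [22, 68, 84, 110], [25, 72, 90, 117], [28, 79, 98, 126], [30, 88, 107, 134], [32, 95, 114, 140], [35, 99, 119, 144], [38, 100, 120, 145], [40, 101, 120, 145], [42, 101, 120, 145]]
light
[[-45, 64, 84, 114], [-42, 61, 78, 101], [-40, 60, 74, 93], [-38, 63, 78, 94], [-35, 71, 90, 108], [-32, 83, 107, 130], [-30, 94, 124, 149], [-28, 100, 133, 160], [-25, 102, 136, 163], [-22, 103, 136, 164], [-20, 103, 136, 164], [-18, 103, 136, 164], [-15, 103, 136, 164], [-12, 103, 136, 164], [-10, 103, 136, 164], [-8, 103, 136, 164], [-5, 103, 136, 164], [-2, 102, 136, 163], [0, 102, 135, 163], [2, 102, 135, 163], [5, 102, 135, 163], [8, 102, 135, 163], [10, 102, 135, 162], [12, 102, 135, 162], [15, 102, 135, 163], [18, 102, 135, 162], [20, 101, 134, 161], [22, 99, 130, 157], [25, 95, 123, 150], [28, 92, 117, 144], [30, 94, 115, 142], [32, 97, 117, 143], [35, 100, 120, 145], [38, 101, 121, 146], [40, 102, 122, 147], [42, 102, 122, 147]]
```

The blocks are now in line to within about 1 mm in the top view (dark −4.5, light −3.8). Next I'll go above the pinch point.

Request:
carry_out(
  rows=[
    {"tx":2,"ty":0,"tz":0.5,"roll":0.4,"jaw":1},
    {"tx":5,"ty":0,"tz":0.5,"roll":0.4,"jaw":1},
    {"tx":8,"ty":0.5,"tz":0.5,"roll":0.4,"jaw":1},
    {"tx":11,"ty":0.5,"tz":0.5,"roll":0.4,"jaw":1},
    {"tx":14,"ty":0.5,"tz":0.5,"roll":0.4,"jaw":1},
    {"tx":17,"ty":0.5,"tz":0.5,"roll":0.4,"jaw":1},
    {"tx":20,"ty":0.5,"tz":0.5,"roll":0.4,"jaw":1},
    {"tx":22.5,"ty":0.5,"tz":0,"roll":0.4,"jaw":1},
    {"tx":24,"ty":0.5,"tz":-1,"roll":0.4,"jaw":1},
    {"tx":24.2,"ty":0.5,"tz":-1,"roll":0.4,"jaw":1},
    {"tx":24.2,"ty":0.5,"tz":-1,"roll":0.4,"jaw":1},
    {"tx":24.2,"ty":0.5,"tz":-1,"roll":0.4,"jaw":1},
    {"tx":24.2,"ty":0.5,"tz":-1,"roll":0.4,"jaw":1},
  ],
)

```text
time: 19.7
tcp_pos: [0.5192, 0.0275, 0.2073]
ee_rot: [-0.065, 0.998, -0.0, 0.0]
wrist_force: [-0.4, -0.2, -0.1]
width: 0.999
grip_force: 0.0
```

```bash
python3 - <<'E'
from c import *
o=ctrl.get_obs();t=o["tcp_pos"];x,y=o["ee_rot"][:2];print(o["time"],t,"yaw",2*np.degrees(np.arctan2(y,x))-90,"clamp",cl(t))
s=ctrl.snapshot("scene");P=world(s);cx,cy=cl(P);z=P[...,2]*1000
# fingers: dark points between z 230 and 330 near tool
for lo in range(205,330,10):
    m=(np.abs(cy-cl(t)[1])<45)&(np.abs(cx+33)<90)&(z>lo)&(z<lo+10)
    if m.sum()>3: print(lo,m.sum(),np.percentile(cx[m],[2,25,50,75,98]).round(),np.percentile(cy[m],[2,50,98]).round())
E
```

```text
19.7 [0.51920346 0.02748769 0.2073081 ] yaw 97.49261807621252 clamp (np.float64(-33.61301643671551), np.float64(-0.24410022020399408))
255 16 [-85. -80.   9.  12.  20.] [-13.  -8.  12.]
265 38 [-90. -85.   7.  11.  21.] [-16.  -6.  13.]
275 34 [-91. -85. -79.   9.  21.] [-16.  -7.  10.]
285 41 [-92. -82.   8.  10.  21.] [-14.  -8.  12.]
295 38 [-105.  -86.  -77.   17.   31.] [-15.  -9.  10.]
305 92 [-109.  -92.  -74.   22.   36.] [-16.  -7.  12.]
315 110 [-108.  -76.  -66.  -16.   33.] [-21. -10.  14.]
325 104 [-106.  -69.  -40.  -12.   36.] [-21. -12.  13.]
```

Request:
carry_out(
  rows=[
    {"tx":0,"ty":0,"tz":-3,"roll":0.5,"jaw":1},
    {"tx":0,"ty":0,"tz":-6,"roll":0.5,"jaw":1},
    {"tx":0,"ty":0,"tz":-8,"roll":0.5,"jaw":1},
    {"tx":0,"ty":0,"tz":-9.6,"roll":0.5,"jaw":1},
    {"tx":0,"ty":0,"tz":-10.6,"roll":0.5,"jaw":1},
    {"tx":0,"ty":0,"tz":-10.6,"roll":0.5,"jaw":0.8},
    {"tx":0,"ty":0,"tz":-10.6,"roll":0.5,"jaw":0.8},
    {"tx":0,"ty":0,"tz":-10.6,"roll":0.5,"jaw":0.8},
  ],
  newtons=25,
)

```text
time: 20.42
tcp_pos: [0.5194, 0.0284, 0.1013]
ee_rot: [-0.07, 0.998, 0.001, -0.0]
wrist_force: [-1.9, 4.2, -2.4]
width: 0.803
grip_force: 2.0
```

Request:
carry_out(
  rows=[
    {"tx":0,"ty":-0.2,"tz":0,"roll":0,"jaw":0.74},
    {"tx":0,"ty":-0.4,"tz":0,"roll":0,"jaw":0.68},
    {"tx":0.1,"ty":-0.6,"tz":0,"roll":0,"jaw":0.62},
    {"tx":0.1,"ty":-0.8,"tz":0,"roll":0,"jaw":0.56},
    {"tx":0.1,"ty":-0.9,"tz":0,"roll":0,"jaw":0.5},
    {"tx":0.1,"ty":-1,"tz":0,"roll":0,"jaw":0.44},
    {"tx":0.1,"ty":-1,"tz":0,"roll":0,"jaw":0.4},
    {"tx":0.1,"ty":-1,"tz":0,"roll":0,"jaw":0.38},
    {"tx":0.1,"ty":-1,"tz":0,"roll":0,"jaw":0.38},
  ],
  newtons=25,
)

```text
time: 21.17
tcp_pos: [0.5225, 0.0221, 0.105]
ee_rot: [-0.071, 0.997, 0.005, 0.003]
wrist_force: [-3.8, 10.2, 10.3]
width: 0.439
grip_force: 25.4
```

```bash
python3 look.py; python3 -c "
from c import *
o=ctrl.get_obs();print(cl(o['tcp_pos']),o['width'],o['wrist_force'],o['grip_force'])"
```

```text
21.1667 [0.52248256 0.02210191 0.10497541] yaw 98.13838241692872
top dark 325 67.0 [ 78.7 119.5] [-33.1  23.7]
top light 276 67.5 [123.3 157.2] [-30.9  25.9]
top jaw [array([59.6,  2.9])]
scene dark 52 67.2 [ 77.2 116.1] [-36.1  17. ]
scene light 128 68.5 [111.  157.2] [-33.1  27.8]
scene jaw 56 [39.5 49.8]
scene trig 46 [-42.7 -33.7 -21. ]
scene jaw [array([61.2, -0.3])]
(np.float64(-39.398132392006346), np.float64(2.2829588977539026)) 0.445934738391662 [-3.91872121 11.22503403  7.88481601] 25.399436834268272
```

Request:
carry_out(
  rows=[
    {"tx":0,"ty":0.1,"tz":0,"roll":0,"jaw":0.9},
    {"tx":0,"ty":0.1,"tz":0,"roll":0,"jaw":0.95},
    {"tx":0,"ty":0.1,"tz":0,"roll":0,"jaw":0.95},
    {"tx":0,"ty":0.1,"tz":0,"roll":0,"jaw":0.95},
    {"tx":0,"ty":0.1,"tz":0,"roll":0,"jaw":0.95},
    {"tx":0,"ty":0.1,"tz":0,"roll":0,"jaw":0.95},
  ],
)

```text
time: 21.87
tcp_pos: [0.5216, 0.0182, 0.1012]
ee_rot: [-0.07, 0.998, -0.0, 0.001]
wrist_force: [1.1, 2.2, 1.4]
width: 0.951
grip_force: 1.0
```

Request:
carry_out(
  rows=[
    {"tx":0,"ty":0,"tz":0,"roll":0,"jaw":0.7},
    {"tx":0,"ty":0,"tz":0,"roll":0,"jaw":0.5},
    {"tx":0,"ty":0,"tz":0,"roll":0,"jaw":0.36},
    {"tx":0,"ty":0,"tz":0,"roll":0,"jaw":0.36},
    {"tx":0,"ty":0,"tz":0,"roll":0,"jaw":0.36},
    {"tx":0,"ty":0,"tz":0,"roll":0,"jaw":0.36},
    {"tx":0,"ty":0,"tz":0,"roll":0,"jaw":0.36},
    {"tx":0,"ty":0,"tz":0,"roll":0,"jaw":0.36},
  ],
)

```text
time: 22.53
tcp_pos: [0.5217, 0.0221, 0.1035]
ee_rot: [-0.071, 0.997, 0.004, 0.002]
wrist_force: [-2.7, 9.6, 10.0]
width: 0.443
grip_force: 28.8
```

```bash
python3 look.py
```

```text
22.5333 [0.52170718 0.02208567 0.10346757] yaw 98.08893394523591
top dark 331 67.3 [ 61.2 119.9] [-33.6  22.9]
top light 277 67.8 [122.9 157. ] [-31.   25.7]
top jaw 48 [52.1 56.7]
top jaw [array([68.9,  2.5])]
scene dark 61 66.6 [ 61.  118.3] [-34.7  18.6]
scene light 130 68.9 [112.4 157.4] [-32.5  29.1]
scene jaw 59 [45.9 57.3]
scene trig 47 [-43.8 -33.5 -13.9]
scene jaw [array([64.3, -0.3])]
```

Request:
carry_out(
  rows=[
    {"tx":0,"ty":0,"tz":0,"roll":0,"jaw":0.8},
    {"tx":0,"ty":0,"tz":0,"roll":0,"jaw":0.95},
    {"tx":0,"ty":0,"tz":0,"roll":0,"jaw":0.95},
    {"tx":0,"ty":0,"tz":0,"roll":0,"jaw":0.95},
    {"tx":0,"ty":0,"tz":0,"roll":0,"jaw":0.95},
    {"tx":0,"ty":0,"tz":0,"roll":0,"jaw":0.95},
    {"tx":0,"ty":0,"tz":0,"roll":0,"jaw":0.7},
    {"tx":0,"ty":0,"tz":0,"roll":0,"jaw":0.5},
    {"tx":0,"ty":0,"tz":0,"roll":0,"jaw":0.36},
    {"tx":0,"ty":0,"tz":0,"roll":0,"jaw":0.36},
    {"tx":0,"ty":0,"tz":0,"roll":0,"jaw":0.36},
    {"tx":0,"ty":0,"tz":0,"roll":0,"jaw":0.36},
    {"tx":0,"ty":0,"tz":0,"roll":0,"jaw":0.36},
    {"tx":0,"ty":0,"tz":0,"roll":0,"jaw":0.36},
  ],
)

```text
time: 23.9
tcp_pos: [0.5218, 0.0221, 0.1036]
ee_rot: [-0.071, 0.997, 0.004, 0.002]
wrist_force: [-2.7, 8.6, 9.6]
width: 0.447
grip_force: 28.6
```

Request:
carry_out(
  rows=[
    {"tx":0,"ty":0,"tz":0,"roll":0,"jaw":0.8},
    {"tx":0,"ty":0,"tz":0,"roll":0,"jaw":0.95},
    {"tx":0,"ty":0,"tz":0,"roll":0,"jaw":0.95},
    {"tx":0,"ty":0,"tz":0,"roll":0,"jaw":0.95},
    {"tx":0,"ty":0,"tz":0,"roll":0,"jaw":0.95},
    {"tx":0,"ty":0,"tz":0,"roll":0,"jaw":0.95},
    {"tx":0,"ty":0,"tz":0,"roll":0,"jaw":0.7},
    {"tx":0,"ty":0,"tz":0,"roll":0,"jaw":0.5},
    {"tx":0,"ty":0,"tz":0,"roll":0,"jaw":0.36},
    {"tx":0,"ty":0,"tz":0,"roll":0,"jaw":0.36},
    {"tx":0,"ty":0,"tz":0,"roll":0,"jaw":0.36},
    {"tx":0,"ty":0,"tz":0,"roll":0,"jaw":0.36},
    {"tx":0,"ty":0,"tz":0,"roll":0,"jaw":0.36},
    {"tx":0,"ty":0,"tz":0,"roll":0,"jaw":0.36},
  ],
)

```text
time: 25.07
tcp_pos: [0.5218, 0.0221, 0.1036]
ee_rot: [-0.071, 0.997, 0.004, 0.002]
wrist_force: [-4.0, 8.5, 9.0]
width: 0.447
grip_force: 28.6
```

```bash
python3 look.py
```

```text
25.0667 [0.52181033 0.02209704 0.10362417] yaw 98.09134790731906
top dark 355 67.2 [ 70.8 118.9] [-33.4  22.8]
top light 276 67.7 [123.1 157.3] [-30.5  25.8]
top jaw 90 [62.2 69.1]
top jaw [array([79.9, -0.2])]
scene dark 73 65.9 [ 68.2 113.9] [-37.1  20. ]
scene light 134 69.0 [109.1 156.8] [-32.5  26.8]
scene jaw 64 [58.4 68. ]
scene trig 50 [-43.6 -33.   -7.6]
scene jaw [array([80.4,  1.3])]
```

Request:
carry_out(
  rows=[
    {"tx":0,"ty":0,"tz":0,"roll":0,"jaw":0.8},
    {"tx":0,"ty":0,"tz":0,"roll":0,"jaw":0.95},
    {"tx":0,"ty":0,"tz":0,"roll":0,"jaw":0.95},
    {"tx":0,"ty":0,"tz":0,"roll":0,"jaw":0.95},
    {"tx":0,"ty":0,"tz":0,"roll":0,"jaw":0.95},
    {"tx":0,"ty":0,"tz":0,"roll":0,"jaw":0.95},
    {"tx":0,"ty":0,"tz":0,"roll":0,"jaw":0.7},
    {"tx":0,"ty":0,"tz":0,"roll":0,"jaw":0.5},
    {"tx":0,"ty":0,"tz":0,"roll":0,"jaw":0.36},
    {"tx":0,"ty":0,"tz":0,"roll":0,"jaw":0.36},
    {"tx":0,"ty":0,"tz":0,"roll":0,"jaw":0.36},
    {"tx":0,"ty":0,"tz":0,"roll":0,"jaw":0.36},
    {"tx":0,"ty":0,"tz":0,"roll":0,"jaw":0.36},
    {"tx":0,"ty":0,"tz":0,"roll":0,"jaw":0.36},
  ],
)

```text
time: 26.43
tcp_pos: [0.5218, 0.0221, 0.1037]
ee_rot: [-0.071, 0.997, 0.004, 0.002]
wrist_force: [-3.0, 8.6, 10.1]
width: 0.448
grip_force: 28.5
```

```bash
python3 look.py
```

```text
26.4333 [0.52179847 0.02206659 0.1036895 ] yaw 98.09082977908238
top dark 360 67.0 [ 76.1 121.9] [-32.9  23.8]
top light 262 67.7 [125.4 157.7] [-31.5  25.1]
top jaw 89 [67.9 74.8]
top jaw [array([87. ,  3.8])]
scene dark 65 66.2 [ 76.  121.9] [-35.2  21.5]
scene light 125 69.0 [113.6 155.6] [-33.4  26.9]
scene jaw 60 [65.2 75.1]
scene trig 47 [-41.1 -33.5 -13. ]
scene jaw [array([85.8,  1.7])]
```

Request:
carry_out(
  rows=[
    {"tx":0,"ty":0,"tz":0,"roll":0,"jaw":0.8},
    {"tx":0,"ty":0,"tz":0,"roll":0,"jaw":0.95},
    {"tx":0,"ty":0,"tz":0,"roll":0,"jaw":0.95},
    {"tx":0,"ty":0,"tz":0,"roll":0,"jaw":0.95},
    {"tx":0,"ty":0,"tz":0,"roll":0,"jaw":0.95},
    {"tx":0,"ty":0,"tz":0,"roll":0,"jaw":0.95},
    {"tx":0,"ty":0,"tz":0,"roll":0,"jaw":0.7},
    {"tx":0,"ty":0,"tz":0,"roll":0,"jaw":0.5},
    {"tx":0,"ty":0,"tz":0,"roll":0,"jaw":0.36},
    {"tx":0,"ty":0,"tz":0,"roll":0,"jaw":0.36},
    {"tx":0,"ty":0,"tz":0,"roll":0,"jaw":0.36},
    {"tx":0,"ty":0,"tz":0,"roll":0,"jaw":0.36},
    {"tx":0,"ty":0,"tz":0,"roll":0,"jaw":0.36},
    {"tx":0,"ty":0,"tz":0,"roll":0,"jaw":0.36},
  ],
)

```text
time: 27.8
tcp_pos: [0.5218, 0.0221, 0.1037]
ee_rot: [-0.071, 0.998, 0.004, 0.002]
wrist_force: [-3.9, 8.7, 9.6]
width: 0.449
grip_force: 28.8
```

```bash
python3 look.py
```

```text
27.8 [0.52182693 0.02205918 0.10367073] yaw 98.08706683030968
top dark 344 66.9 [ 81.4 124.9] [-33.2  23.7]
top light 229 67.6 [128.8 157. ] [-31.8  25.6]
top jaw 95 [73.6 80.5]
top jaw [array([89.7,  1.8])]
scene dark 64 66.6 [ 77.9 121.3] [-33.8  19.7]
scene light 121 69.6 [113.7 157.1] [-33.6  26.7]
scene jaw 58 [70.8 80.1]
scene trig 48 [-41.1 -32.3   3.9]
scene jaw [array([90.2, -0.6])]
```

Request:
carry_out(
  rows=[
    {"tx":0,"ty":0,"tz":0,"roll":0,"jaw":0.8},
    {"tx":0,"ty":0.2,"tz":0,"roll":0,"jaw":1},
    {"tx":0,"ty":0.3,"tz":0,"roll":0,"jaw":1},
    {"tx":0,"ty":0.3,"tz":0,"roll":0,"jaw":1},
    {"tx":0,"ty":0.3,"tz":0,"roll":0,"jaw":1},
    {"tx":0,"ty":0.3,"tz":0,"roll":0,"jaw":1},
    {"tx":0,"ty":0.3,"tz":0,"roll":0,"jaw":1},
    {"tx":0,"ty":0,"tz":0,"roll":0,"jaw":0.7},
    {"tx":0,"ty":0,"tz":0,"roll":0,"jaw":0.5},
    {"tx":0,"ty":0,"tz":0,"roll":0,"jaw":0.36},
    {"tx":0,"ty":0,"tz":0,"roll":0,"jaw":0.36},
    {"tx":0,"ty":0,"tz":0,"roll":0,"jaw":0.36},
    {"tx":0,"ty":0,"tz":0,"roll":0,"jaw":0.36},
    {"tx":0,"ty":0,"tz":0,"roll":0,"jaw":0.36},
    {"tx":0,"ty":0,"tz":0,"roll":0,"jaw":0.36},
  ],
)

```text
time: 29.25
tcp_pos: [0.5221, 0.0221, 0.1043]
ee_rot: [-0.071, 0.997, 0.004, 0.003]
wrist_force: [-3.4, 8.5, 12.8]
width: 0.447
grip_force: 26.5
```

```bash
python3 look.py
```

```text
29.25 [0.52207304 0.02206065 0.10426419] yaw 98.09416204727532
top dark 333 67.2 [ 84.  125.2] [-33.3  23.9]
top light 235 67.4 [128.7 157.7] [-31.2  25. ]
top jaw 96 [76.8 83.4]
top jaw [array([93.5,  2.6])]
scene dark 62 65.4 [ 81.8 119.3] [-35.3  14.2]
scene light 125 68.7 [109.7 157. ] [-33.   28.1]
scene jaw 53 [73.6 82.5]
scene trig 43 [-42.  -33.1   7. ]
scene jaw [array([94.1, -1.2])]
```

Request:
carry_out(
  rows=[
    {"tx":0,"ty":0,"tz":0,"roll":0,"jaw":0.8},
    {"tx":0,"ty":0.2,"tz":0,"roll":0,"jaw":1},
    {"tx":0,"ty":0.3,"tz":0,"roll":0,"jaw":1},
    {"tx":0,"ty":0.3,"tz":0,"roll":0,"jaw":1},
    {"tx":0,"ty":0.3,"tz":0,"roll":0,"jaw":1},
    {"tx":0,"ty":0.3,"tz":0,"roll":0,"jaw":1},
    {"tx":0,"ty":0.3,"tz":0,"roll":0,"jaw":1},
    {"tx":0,"ty":0,"tz":0,"roll":0,"jaw":0.7},
    {"tx":0,"ty":0,"tz":0,"roll":0,"jaw":0.5},
    {"tx":0,"ty":0,"tz":0,"roll":0,"jaw":0.36},
    {"tx":0,"ty":0,"tz":0,"roll":0,"jaw":0.36},
    {"tx":0,"ty":0,"tz":0,"roll":0,"jaw":0.36},
    {"tx":0,"ty":0,"tz":0,"roll":0,"jaw":0.36},
    {"tx":0,"ty":0,"tz":0,"roll":0,"jaw":0.36},
    {"tx":0,"ty":0,"tz":0,"roll":0,"jaw":0.36},
  ],
)

```text
time: 30.7
tcp_pos: [0.5221, 0.0221, 0.1044]
ee_rot: [-0.071, 0.997, 0.004, 0.003]
wrist_force: [-3.9, 9.5, 10.8]
width: 0.439
grip_force: 26.9
```

```bash
python3 look.py
```

```text
30.7 [0.52208764 0.0220965  0.10435246] yaw 98.10153796390438
top dark 334 66.9 [ 83.9 125.4] [-33.6  24. ]
top light 234 67.2 [128.3 157.3] [-31.3  25.5]
top jaw 87 [76.7 83.5]
top jaw [array([93.4,  3.1])]
scene dark 58 65.4 [ 80.6 122.9] [-34.4  15.4]
scene light 118 69.3 [108.  156.6] [-34.9  30.4]
scene jaw 59 [74.1 81.3]
scene trig 46 [-41.4 -34.2  11.5]
scene jaw [array([95.2,  2. ])]
```

The last stroke gave no further advance, so the clutch slips and the clamp is tight. I'll release the trigger and retreat.

Request:
carry_out(
  rows=[
    {"tx":0,"ty":0,"tz":0,"roll":0,"jaw":0.8},
    {"tx":0,"ty":0.3,"tz":0,"roll":0,"jaw":1},
    {"tx":0,"ty":0.6,"tz":0,"roll":0,"jaw":1},
    {"tx":0,"ty":0.8,"tz":0,"roll":0,"jaw":1},
    {"tx":0,"ty":0.8,"tz":0,"roll":0,"jaw":1},
    {"tx":0,"ty":0.8,"tz":0,"roll":0,"jaw":1},
    {"tx":0,"ty":0.8,"tz":2,"roll":0,"jaw":1},
    {"tx":0,"ty":0.8,"tz":5,"roll":0,"jaw":1},
    {"tx":0,"ty":0.8,"tz":9,"roll":0,"jaw":1},
    {"tx":0,"ty":0.8,"tz":12,"roll":0,"jaw":1},
    {"tx":-2,"ty":0.8,"tz":13,"roll":0,"jaw":1},
    {"tx":-5,"ty":0.8,"tz":13,"roll":0,"jaw":1},
    {"tx":-9,"ty":0.8,"tz":13,"roll":0,"jaw":1},
    {"tx":-13,"ty":0.8,"tz":13,"roll":0,"jaw":1},
    {"tx":-17,"ty":0.8,"tz":13,"roll":0,"jaw":1},
    {"tx":-21,"ty":0.8,"tz":13,"roll":0,"jaw":1},
    {"tx":-23,"ty":0.8,"tz":13,"roll":0,"jaw":1},
    {"tx":-24,"ty":0.8,"tz":13,"roll":0,"jaw":1},
    {"tx":-24,"ty":0.8,"tz":13,"roll":0,"jaw":1},
    {"tx":-24,"ty":0.8,"tz":13,"roll":0,"jaw":1},
  ],
)

```text
time: 32.57
tcp_pos: [0.2814, 0.026, 0.2309]
ee_rot: [-0.069, 0.998, -0.001, 0.001]
wrist_force: [-0.4, 0.1, -0.1]
width: 0.997
grip_force: 0.0
```

```bash
python3 look.py; python3 - <<'E'
from c import *
s=ctrl.snapshot("top")
print([(L["location"],L["confidence"]) for L in ctrl.landmark_of("glue_bottle","top")][:1])
P=world(s);cx,cy=cl(P);z=P[...,2]*1000;H=s["image"].astype(int);b=(np.abs(cy)<24)&(z>52)&(z<72)
for x in range(50,100,2):
    m=b&(cx>=x)&(cx<x+2)
    if m.any(): print(x,np.median(H[m],0).astype(int).tolist(),end=" ")
E
```

```text
32.5667 [0.28139996 0.0260024  0.23088179] yaw 97.95606544454932
top dark 345 66.8 [ 82.  125.3] [-33.5  23.5]
top light 229 67.6 [129.1 157.6] [-31.7  25.3]
top jaw 74 [76.  81.3]
top trig 35 [-8.7 -4.   2.1]
top jaw [array([93.2,  1.7])]
scene dark 61 65.8 [ 81.1 122.2] [-35.8  21.5]
scene light 111 69.2 [121.7 156.6] [-32.   27.5]
scene jaw 57 [72.7 81.3]
scene trig 64 [-16.1  -8.6   0.1]
scene jaw [array([94.2,  2.5])]
[([0.4123, 0.3813, -0.0003], 0.63)]
54 [132, 139, 148] 56 [127, 134, 143] 62 [96, 103, 110] 64 [92, 99, 107] 66 [74, 82, 92] 68 [89, 94, 103] 70 [81, 79, 87] 72 [85, 79, 85] 74 [93, 79, 83] 76 [93, 80, 84] 78 [86, 77, 83] 80 [73, 74, 84] 82 [65, 71, 83] 84 [60, 70, 85] 86 [60, 73, 91] 88 [62, 75, 96] 90 [62, 75, 99] 92 [64, 79, 103] 94 [64, 78, 103] 96 [65, 78, 103] 98 [63, 77, 103]
```

```bash
python3 -c "
from station import ctrl
print(ctrl.sign_off())"
```

```text
the job is handed in; nothing more can be done
None
```

The job is handed in: the dark block stands upright in line with the light block (within about 1 mm), and both are tight against the end stop. By my estimate from the images, the jaw's cushion is squashed 5–6 mm. The trigger is released and sprung back, and the bottle is still in its place.

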